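# Find the tester's hidden socket by feel and start the test

### The job

Take the red spring-tipped probe from its grey holder and set its tip down gently in the tester's slot at the yellow-marked end, so that the spring gives a little but never bottoms out. Slide it along the slot until the tip drops through the hidden shutter, push the probe fully home so that it stands upright with its collar flat on the cover, and let go. Only then throw the tester's red lever right over, and leave everything else on the bench where it lies.

Things in the scene. Friction and masses are not known exactly. Their poses are not given: they have to be found in the camera images.
- tester: Fixed low blue instrument box with a bare aluminium cover, 90 mm (its x) by 273 mm (its y, from -118 to +155) by 50 mm high. Origin on the bench; its z is up, flat cover top at z = 50. A slot 14 mm wide runs along its y axis at x = 0 from y = -62 to y = +42, with a scale beside it. A red lever stands on its cover near the +y end.
- slot_start (a point): Point on the slot's floor between the two yellow patches that mark the starting end (tester x 0, y -52, z 45 mm); the marked end reaches 7 mm either way along the slot. The slot's black floor lies 5 mm below the cover top and is rigid but for the hidden socket.
- slot_end (a point): The other end of the slot, at floor level (tester x 0, y +42, z 45 mm). The one hidden socket has its centre 30 to 80 mm from slot_start towards slot_end. It is 14 mm long and as wide as the slot, closed by a flush black shutter like the floor that gives under 0.5 N and sinks up to 30 mm.
- probe: Loose red round probe, 120 g, 100 mm long. Origin: centre of the underside of its steel collar (30 mm across, 5 thick); z up along the handle, 22 mm across, from 5 to 70 mm. Below the collar a brass nose 9 mm across reaches 10 mm down, and a brass pin 7 mm across 30 mm when free. Starts upright in the holder. Fully home, the collar lies on the cover (origin at z = 50 mm), and it stands by itself.
- probe_pin (a joint): Spring travel of the probe's pin: 0 = fully out, 0.014 m = fully pushed in (bottomed). Needs 1.5 N to begin, 0.3 N more for each mm, 5.7 N at the end.
- probe_tip (a point): Centre of the lower end of the probe's spring pin (moves with the pin).
- holder: Fixed grey block 60 x 60 x 46 mm high on a black foot 85 x 85 x 6 mm; origin on the bench below its centre. Its square hole, 13 mm wide and 38 mm deep, holds the probe's nose and pin, the collar resting on its top.
- test_lever (a joint): Angle of the tester's red lever: about 0 = leaning to the tester's -x side (off), 1.0 rad = thrown right over to its +x side (on). It stays where it is left.
- test_lever_tip (a point): Centre of the red ball, 26 mm across, on top of the lever. The lever is 50 mm long from its hinge, which lies at tester x 0, y +128, z 72 mm in a grey block (70 x 50 x 25 mm) on the cover. The ball swings in the tester's x-z plane, from x -24, z 116 (off) over the top, z 122, to x +24, z 116 (on); 2 N on the ball towards +x moves it.
- solder_station: Fixed furniture in the way: black soldering station, up to 175 mm high, standing between holder and tester, over bench x 0.46 to 0.68, y -0.14 to 0.13 m (origin at the back of its foot). Carry the probe over it or round its front (x under 0.42). A wall cabinet hangs over the tester's side: x over 0.56, y under -0.13, its underside 0.66 m above the bench.
- side_cutters: Bystander, not to be disturbed: red-handled side cutters, 113 mm; origin at the centre of its underside.
- flux_tin: Bystander, not to be disturbed: round green and white tin, 79 mm across; origin at the centre of its underside.
- screwdriver_teal: Bystander, not to be disturbed: teal-handled screwdriver, 162 mm; origin at the centre of its underside.
- small_board: Bystander, not to be disturbed: small green circuit board, 58 mm; origin at the centre of its underside.
- solder_spool: Bystander, not to be disturbed: white spool of solder, 68 mm; origin at the centre of its underside.
- tweezers_black: Bystander, not to be disturbed: black tweezers, 121 mm; origin at the centre of its underside.
- bit_box: Bystander, not to be disturbed: teal and black bit box, 75 mm; origin at the centre of its underside.

How it is judged:
By the outcome, as a careful person would: the job done as asked, in the order asked, and still so for the second after the job is handed in, with the robot touching nothing.
It also fails if it takes over 54 s, if anything falls off the work surface, if the arm or the gripper's body presses on something with over 40 N, if the wrist force passes 120 N, or if a joint passes its speed limit or range.

### The arm

A 6-joint arm with a two-finger parallel gripper is mounted at the origin on a cart in front of the work surface, level with it; the furniture and walls round the work are solid. World frame = base frame: x ahead of the robot, y to its left, z up, the work surface at z = 0. Lengths are in mm, angles in rad, forces in N, time in s.
With the tool pointing down it reaches from about 350 to 775 mm from the base axis. Payload 7.3 kg.
Tool frame: the origin (TCP) lies between the finger pads; the fingertips stand tcp_to_tips ahead of it and the grasp point (between the pads) lies 5 mm behind it (tcp_to_tips is the distance from the TCP to the fingertips, in mm); z points along the fingers, x is the direction in which the jaws open and shut, and the axes are right-handed (so a half turn about z gives the same grasp; the last joint's range is limited). The gripper opens to 92 mm and grips with 3 to 60 N. Pads are 19 mm wide; open, the fingers measure 130 mm over their backs; the gripper's body (75 mm by 190 mm) begins 47 mm behind the grasp point.
Start: joints at [-1.354, 0.342, 1.524, -0, 1.275, -0.146], TCP at [186.342, -490.836, 240.741] pointing down, gripper open.
Joint ranges: [-2.53, 2.53], [-0.77, 2.02], [0.04, 2.7], [-1, 4.14], [0.28, 2.66], [-3.11, 3.11]. Speed limits (rad/s): [2.57, 2.57, 3.14, 3.14, 3.14, 3.14].

### API

Orientations are given as [roll, pitch, yaw] about the fixed x, y, z axes, in that order (R = Rz(yaw) Ry(pitch) Rx(roll)).
In Python, from plant import * gives the robot as it stands.
- The arm moves only by the tool drive_tool, never from a script. Its argument "deltas" is a list of rows, each an object of numbers: "hand": the gripper's target within -1 to 1 (shut at 1, half-way at 0, fully open at -1); "tx", "ty", "tz": the shift along the tool's x, y, z each as a share of 4 cm, from -1 to 1; "wx", "wy", "wz": the turn, a rotation vector about the tool's x, y, z each as a share of 5 degrees, from -1 to 1. In form: [{"hand": .., "tx": .., "ty": .., "tz": .., "wx": .., "wy": .., "wz": ..}, ...]. A call has 1 to 20 rows; each row shifts and turns the commanded pose from where the row before left it, along the tool's axes as they then stand; what a row does not reach is not made up. A row lasts 1/12 s, in which the tool goes at most 41.7 mm and 7.16 degrees, less where a joint would pass 70% of its speed; a pose out of reach is approached as far as the arm can. A call with a number of a shift or a turn outside -1 to 1 is refused whole. A call with a gripper value outside its range is refused whole. The fingers move at their own pace and stop on an object; the grip force is fixed at half the most. Time passes only in rows, so rows that do not move let the fingers close. It gives the time, the measured TCP pose, the force and the opening at its end, in the units of the state.
- get_obs(): the state, without advancing time (a new reading comes with each control period).
- capture(name): name is "scene" or "top" or "wrist"; returns the picture (400x640x3 uint8, red, green, blue); there is no depth.
- camera_model(name): a dict with "fx", "fy", "cx", "cy" (pixels), "rvec" (rotation vector, rad) and "tvec" (3), from world to camera coordinates, as OpenCV has them. Camera axes: x right, y down, z forward; pixel columns grow to the right and rows downward; lengths in mm; the calibration is good to about 2 mm. A picture is of the moment at which its call begins: read the wrist's pose just before it. camera_model takes no time and is no camera call; for the wrist camera it gives the pose at the moment of the call.
- close_job(): hands the job in, once; it reports no verdict.
The state is a dict: "time": time; "joint_positions": joint angles; "dq": joint speeds; "tau": joint torques, N m; "tool_pos": TCP position; "tcp_rot": TCP orientation; "contact_force": force on the tool from outside, world axes, zero at the start; "moment": the same for the moment, N m; "grip_width": finger opening in mm.
Only numpy, scipy, OpenCV 4.12 (cv2) and the standard library are available. Lean on these libraries where they do the work, as an engineer would, in place of code of your own. Each camera call takes 0.05 s, during which the arm holds its last target.

## Working session

There is one attempt and no reset: what is moved stays moved. The work goes in short steps, Python scripts to look and compute and a tool call to move; the robot and the scene stay as the last step left them, time stands still between calls to the robot, and variables do not carry over. Pictures are saved under pics/ and viewed, and the job is handed in when it is done.

Besides the shell and the picture viewer there is one more tool, called after ">>>" by a JSON object that holds its "method" and its "body", one argument or row to a line. drive_tool: Moves the arm, as the interface text tells. Its arguments: {"type":"object","properties":{"deltas":{"type":"array","items":{"type":"object","properties":{"hand":{"type":"number"},"tx":{"type":"number"},"ty":{"type":"number"},"tz":{"type":"number"},"wx":{"type":"number"},"wy":{"type":"number"},"wz":{"type":"number"}}}}},"required":["deltas"]}

```bash
ls; mkdir -p pics
python3 - <<'E'
from plant import *
import cv2
o=get_obs();print(o)
for n in ("scene","top","wrist"):
    cv2.imwrite(f"pics/{n}0.png",capture(n)[:,:,::-1]); print(n,camera_model(n))
E
```

```text
pics
{'time': 0.0, 'joint_positions': array([-1.35401683e+00,  3.42700639e-01,  1.52503574e+00,  2.82365056e-06,
        1.27536930e+00, -1.45966252e-01]), 'dq': array([-8.63916613e-04,  5.56352017e-04, -4.19895118e-04, -9.93470501e-05,
       -3.87282673e-04,  6.15115738e-04]), 'tau': array([ 1.84697296e-04, -4.31239700e+01, -2.44219244e+01,  7.15863146e-02,
        5.58734138e-02, -1.38869527e-04]), 'tool_pos': array([ 186.24659808, -490.44057521,  240.04986344]), 'tcp_rot': array([-3.14136991e+00,  1.49654674e-03, -1.20805124e+00]), 'contact_force': array([-0.20778997, -0.95212352,  0.21730347]), 'moment': array([ 0.04728651, -0.03442493, -0.0197293 ]), 'grip_width': 91.87228684421663}
scene {'fx': 361.0176781156605, 'fy': 361.0176781156605, 'cx': 318.7317209090772, 'cy': 200.19674848710926, 'rvec': array([ 1.03690136, -2.20583178,  1.23815726]), 'tvec': array([321.56217159, 306.66616209, 933.66508696])}
top {'fx': 413.81924065027977, 'fy': 413.81924065027977, 'cx': 324.90599570632077, 'cy': 199.3603779788149, 'rvec': array([ 2.20836156, -2.16631702,  0.08214579]), 'tvec': array([ -32.79857501,  531.71357087, 1419.64221824])}
wrist {'fx': 309.2837465236444, 'fy': 309.2837465236444, 'cx': 321.5875008459521, 'cy': 204.16136380296672, 'rvec': array([-2.38344177,  1.64356055,  0.24112753]), 'tvec': array([-524.23603316,  -36.04007523,  390.72593402])}
```

View pics/scene0.png

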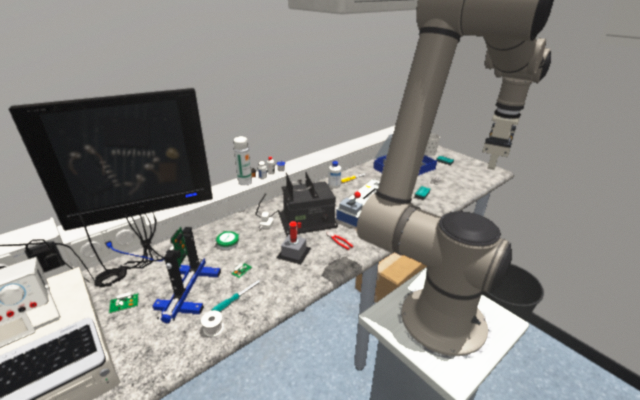

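View pics/top0.png

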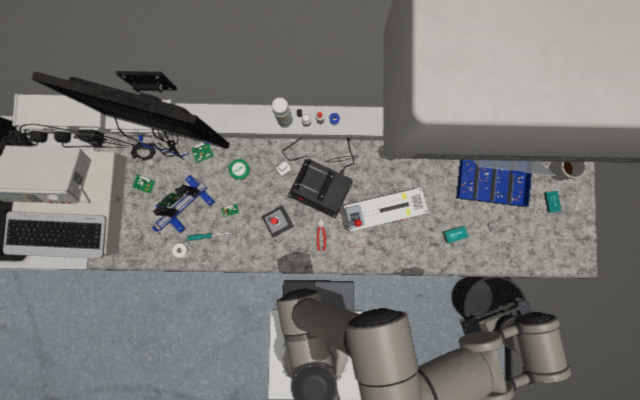

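View pics/wrist0.png

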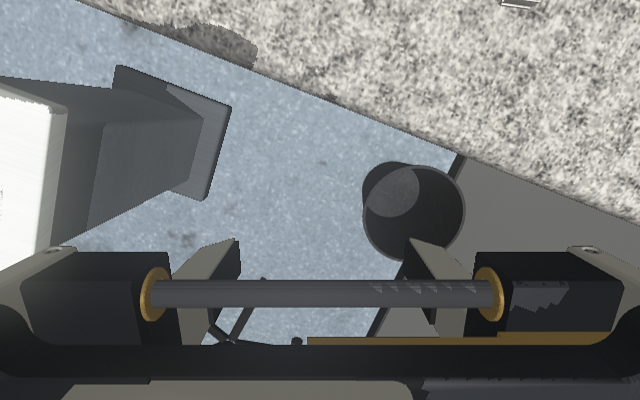

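```bash
cat > h.py <<'E'
import numpy as np, cv2
from plant import *
def proj(cm,P):
    return cv2.projectPoints(np.array(P,float).reshape(-1,1,3),cm['rvec'],cm['tvec'],np.array([[cm['fx'],0,cm['cx']],[0,cm['fy'],cm['cy']],[0,0,1]]),None)[0].reshape(-1,2)
def back(cm,uv,z):
    R=cv2.Rodrigues(cm['rvec'])[0]; t=cm['tvec']; c=-R.T@t
    d=R.T@np.array([(uv[0]-cm['cx'])/cm['fx'],(uv[1]-cm['cy'])/cm['fy'],1.])
    return c+d*(z-c[2])/d[2]
def crop(n,x0,y0,x1,y1,s,out,src=None):
    im=cv2.imread(src)
    cv2.imwrite(out,cv2.resize(im[y0:y1,x0:x1],None,fx=s,fy=s,interpolation=cv2.INTER_CUBIC))
E
python3 - <<'E'
from h import *
crop(0,335,180,435,240,8,'pics/c1.png','pics/top0.png')
crop(0,250,150,350,250,6,'pics/c2.png','pics/top0.png')
E
```

```text
(no output)
```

View pics/c1.png

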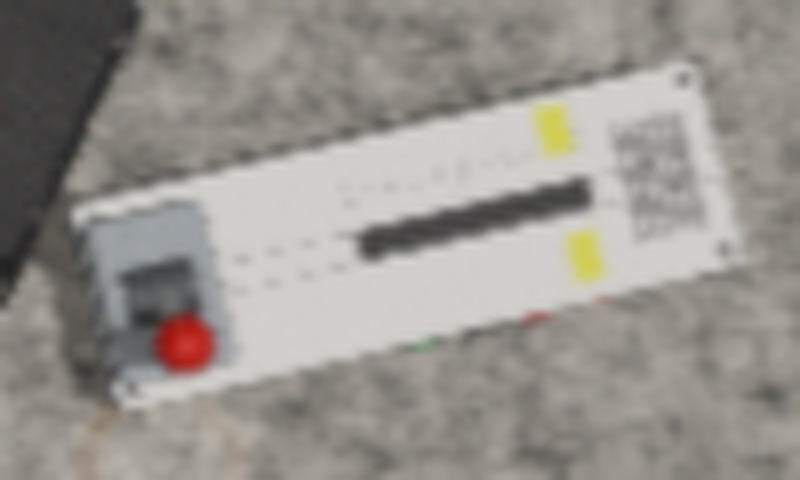

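View pics/c2.png

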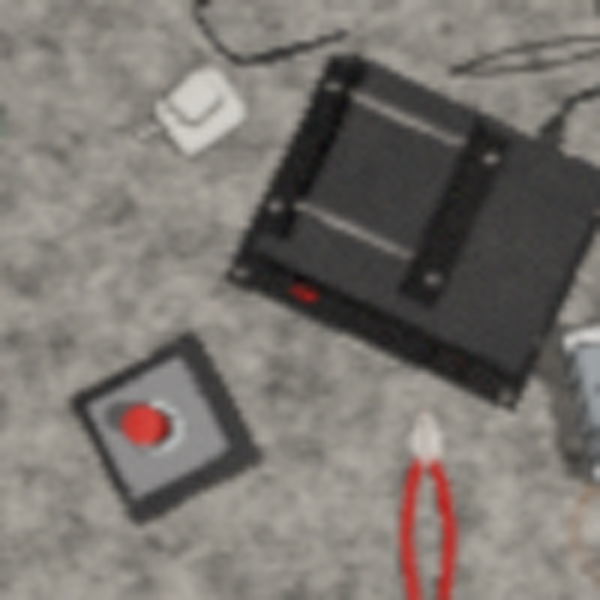

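Run:
```python
from h import *
cm=camera_model('top')
f=lambda c,s,x0,y0:((c[0]+.5)/s-.5+x0,(c[1]+.5)/s-.5+y0)
T=[f(c,8,335,180) for c in [(72,215),(697,62),(745,262),(120,408)]]
obj=np.array([[45,155],[45,-118],[-45,-118],[-45,155]],float)
W=np.array([back(cm,c,50)[:2] for c in T]);print(W)
def fit(o,w):
    a=o-o.mean(0);b=w-w.mean(0)
    th=np.arctan2((a[:,0]*b[:,1]-a[:,1]*b[:,0]).sum(),(a*b).sum())
    R=np.array([[np.cos(th),-np.sin(th)],[np.sin(th),np.cos(th)]]);t=w.mean(0)-R@o.mean(0)
    print('yaw',th,'t',t,'res',(o@R.T+t-w).round(1).tolist());return R,t
R,t=fit(obj,W)
print('start',R@[0,-52]+t,'end',R@[0,42]+t, 'ball',R@[-24,128]+t)
for n,c,z in (('s-end',(590,192),47),('e-end',(360,245),47),('ball',(185,343),116)): print(n,back(cm,f(c,8,335,180),z))
H=[f(c,6,250,150) for c in [(88,403),(190,358),(232,460),(138,502)]]
w=np.array([back(cm,c,46)[:2] for c in H]);print(w,w.mean(0))
F=[f(c,6,250,150) for c in [(72,402),(190,333),(260,457),(142,523)]]
w=np.array([back(cm,c,6)[:2] for c in F]);print(w,w.mean(0), np.linalg.norm(np.diff(w,axis=0),axis=1))
e=w[1]-w[0];print('edge ang',np.arctan2(e[1],e[0]))
print('probe top',back(cm,f((145,425),6,250,150),116))
for n,c in dict(cut_top=(427,420),cut_l=(408,600),st1=(335,60),st2=(610,170),st3=(515,405),st4=(232,275)).items(): print(n,back(cm,f(c,6,250,150),0))
```

```text
[[ 507.16822525  -86.29400336]
 [ 577.64607824 -351.82619775]
 [ 492.70494876 -372.44509831]
 [ 425.8301673  -107.89410822]]
yaw 0.25308144915602077 t [ 505.46954092 -247.52554292] res [[3.1, 0.1], [0.9, 1.3], [-1.3, -0.6], [-2.7, -0.8]]
start [ 518.48973951 -297.86910685] end [ 494.95322668 -206.8634336 ] ball [ 450.18433029 -129.61224645]
s-end [ 521.40863146 -307.03776325   47.        ]
e-end [ 496.91892622 -209.19719037   47.        ]
ball [ 452.71060634 -129.49287931  116.        ]
[[467.09850734 182.46822513]
 [493.70865666 125.41886869]
 [436.44963702 100.15169377]
 [411.77271673 152.61118116]] [452.25737944 140.16249219]
[[468.54251599 197.47344847]
 [510.10507921 129.86269309]
 [438.67111633  87.25632665]
 [399.13924763 154.78065476]] [454.11448979 142.34328074] [79.36410337 83.17519771 78.2451502 ]
edge ang -1.0196141047651133
probe top [454.04141898 141.55201823 116.        ]
cut_top [462.16170307  -9.41293625   0.        ]
cut_l [357.31971447  -0.42560258   0.        ]
st1 [673.59571098  49.13455136   0.        ]
st2 [ 611.39641872 -114.33296774    0.        ]
st3 [471.91759117 -60.73469596   0.        ]
st4 [545.00634623 106.73387765   0.        ]
```

```bash
cat >> h.py <<'E'
from scipy.spatial.transform import Rotation as Ro
def Rt(rpy): return Ro.from_euler('xyz',rpy).as_matrix()
def go(target,yaw=None,o=None,rows=None):
    """print the tool-frame shift (units of 40mm) and turn (units 5deg) from now to target"""
    o=o or get_obs(); R=Rt(o['tcp_rot'])
    d=R.T@(np.array(target)-o['tool_pos'])/40
    # with rotation: rotate last
    s=''
    if yaw is not None:
        R2=Ro.from_euler('xyz',[np.pi,0,yaw]).as_matrix()
        rv=Ro.from_matrix(R.T@R2).as_rotvec()/np.deg2rad(5); s=f' turn {rv.round(3)} shift in final frame {(R2.T@(np.array(target)-o["tool_pos"])/40).round(3)}'
    print('shift',d.round(3),s)
E
python3 - <<'E'
import plant; print([n for n in dir(plant) if not n.startswith('__')], getattr(plant,'tcp_to_tips',None))
from h import *
o=get_obs();cm=camera_model('wrist')
Rc=cv2.Rodrigues(cm['rvec'])[0];c=-Rc.T@cm['tvec'];R=Rt(o['tcp_rot'])
print('cam in tool',R.T@(c-o['tool_pos']),'\n',(R.T@Rc.T).round(3))
go([440,-270,330],-1.3175)
E
```

```text
['Unreachable', 'camera_model', 'capture', 'close_job', 'get_obs', 'tcp_to_tips'] 14.0
cam in tool [ 1.89575062e-02 -7.68485316e+01 -1.43646594e+02] 
 [[ 1.     0.001 -0.001]
 [-0.     0.959  0.285]
 [ 0.001 -0.285  0.959]]
shift [-2.906 -7.887 -2.24 ]  turn [-1.000e-03  1.300e-02  1.255e+00] shift in final frame [-3.748 -7.522 -2.245]
```

Run:
```python
from h import *
go([480,-250,320],-1.3175)
```

```text
shift [-3.018 -9.    -1.99 ]  turn [-1.000e-03  1.300e-02  1.255e+00] shift in final frame [-3.982 -8.616 -1.995]
```

>>> {"method": "drive_tool", "body": {
  "deltas": [
    {"hand": -1,"tx": 0,"ty": 0,"tz": -0.5,"wz": 0.6},
    {"hand": -1,"tx": 0,"ty": -0.4,"tz": -0.5,"wz": 0.65},
    {"hand": -1,"tx": -0.4,"ty": -0.8,"tz": -0.5},
    {"hand": -1,"tx": -0.4,"ty": -0.8,"tz": -0.5},
    {"hand": -1,"tx": -0.4,"ty": -0.8},
    {"hand": -1,"tx": -0.4,"ty": -0.8},
    {"hand": -1,"tx": -0.4,"ty": -0.8},
    {"hand": -1,"tx": -0.4,"ty": -0.8},
    {"hand": -1,"tx": -0.4,"ty": -0.8},
    {"hand": -1,"tx": -0.4,"ty": -0.8},
    {"hand": -1,"tx": -0.4,"ty": -0.8},
    {"hand": -1,"tx": -0.4,"ty": -0.8},
    {"hand": -1,"tx": -0.4,"ty": -0.2},
    {"hand": -1},
    {"hand": -1},
    {"hand": -1},
    {"hand": -1}
  ]
}}

```text
invalid input
```

>>> {"method": "drive_tool", "body": {
  "deltas": [
    {"hand": -1,"tx": 0,"ty": 0,"tz": -0.5,"wx": 0,"wy": 0,"wz": 0.6},
    {"hand": -1,"tx": 0,"ty": -0.4,"tz": -0.5,"wx": 0,"wy": 0,"wz": 0.65},
    {"hand": -1,"tx": -0.4,"ty": -0.8,"tz": -0.5,"wx": 0,"wy": 0,"wz": 0},
    {"hand": -1,"tx": -0.4,"ty": -0.8,"tz": -0.5,"wx": 0,"wy": 0,"wz": 0},
    {"hand": -1,"tx": -0.4,"ty": -0.8,"tz": 0,"wx": 0,"wy": 0,"wz": 0},
    {"hand": -1,"tx": -0.4,"ty": -0.8,"tz": 0,"wx": 0,"wy": 0,"wz": 0},
    {"hand": -1,"tx": -0.4,"ty": -0.8,"tz": 0,"wx": 0,"wy": 0,"wz": 0},
    {"hand": -1,"tx": -0.4,"ty": -0.8,"tz": 0,"wx": 0,"wy": 0,"wz": 0},
    {"hand": -1,"tx": -0.4,"ty": -0.8,"tz": 0,"wx": 0,"wy": 0,"wz": 0},
    {"hand": -1,"tx": -0.4,"ty": -0.8,"tz": 0,"wx": 0,"wy": 0,"wz": 0},
    {"hand": -1,"tx": -0.4,"ty": -0.8,"tz": 0,"wx": 0,"wy": 0,"wz": 0},
    {"hand": -1,"tx": -0.4,"ty": -0.8,"tz": 0,"wx": 0,"wy": 0,"wz": 0},
    {"hand": -1,"tx": 0,"ty": -0.2,"tz": 0,"wx": 0,"wy": 0,"wz": 0},
    {"hand": -1,"tx": 0,"ty": 0,"tz": 0,"wx": 0,"wy": 0,"wz": 0},
    {"hand": -1,"tx": 0,"ty": 0,"tz": 0,"wx": 0,"wy": 0,"wz": 0}
  ]
}}

```text
time: 1.4
tool_pos: [478.7, -248.8, 320.2]
tcp_rot: [3.14, 0.0, -1.316]
contact_force: [0.2, -0.2, 0.0]
grip_width: 92.3
```

Run:
```python
from h import *
import pickle
o=get_obs();cm=camera_model('wrist');pickle.dump((o,cm),open('w1.pkl','wb'))
cv2.imwrite("pics/w1.png",capture('wrist')[:,:,::-1]); print(o['tool_pos'],o['dq'])
```

```text
[ 478.66288363 -248.83602244  320.22665066] [-0.03366903 -0.01245853  0.00961268  0.0001443   0.00203511 -0.00028385]
```

View pics/w1.png

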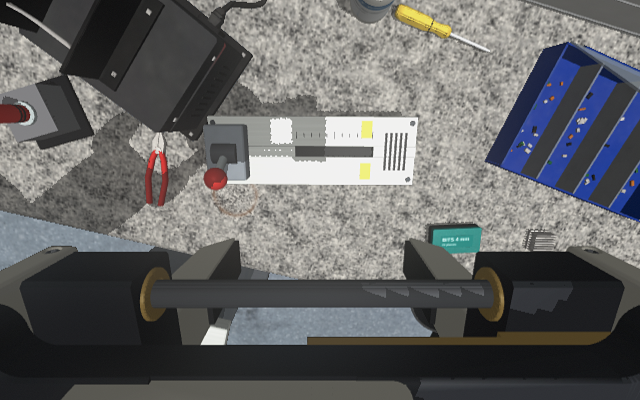

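Run:
```python
from h import *
crop(0,195,105,305,195,7,'pics/c3.png','pics/w1.png')
crop(0,285,105,425,195,5.7,'pics/c4.png','pics/w1.png')
```

```text
(no output)
```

View pics/c3.png

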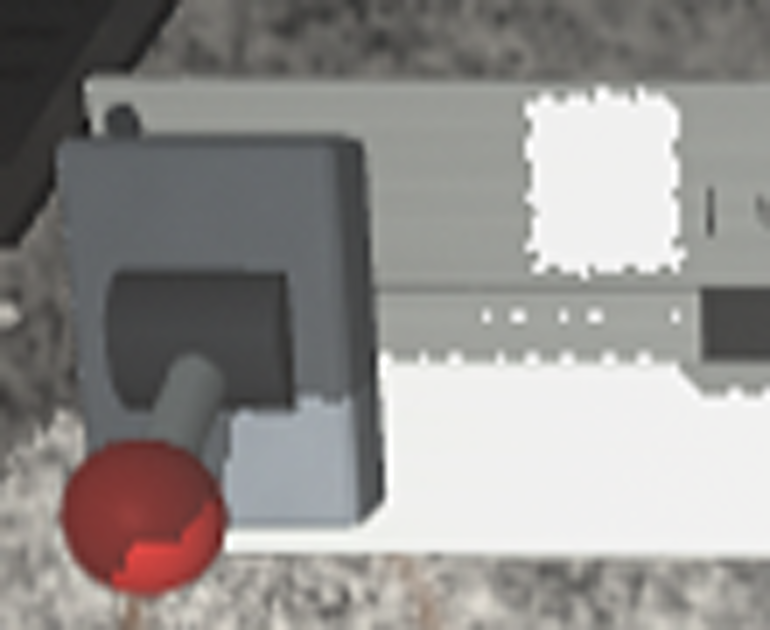

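View pics/c4.png

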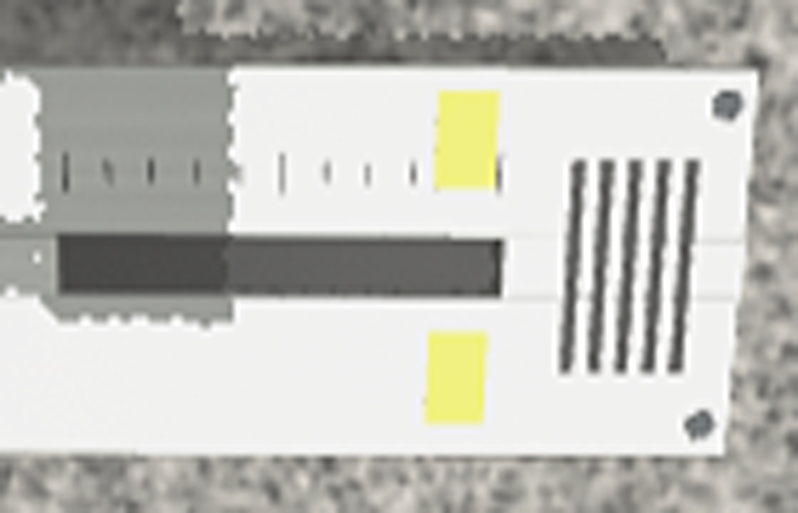

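Run:
```python
from h import *
import pickle
from scipy.optimize import least_squares
o,cm=pickle.load(open('w1.pkl','rb'))
f=lambda c,s,x0,y0:((c[0]+.5)/s-.5+x0,(c[1]+.5)/s-.5+y0)
pts=[((45,155,50),f((85,78),7,195,105)),((45,-118,50),f((759,68),5.7,285,105)),((-45,-118,50),f((722,456),5.7,285,105)),
((7,42,50),f((59,235),5.7,285,105)),((-7,42,50),f((59,296),5.7,285,105)),((7,-62,50),f((503,238),5.7,285,105)),((-7,-62,50),f((500,298),5.7,285,105))]
P=np.array([p[0] for p in pts],float);U=np.array([p[1] for p in pts])
def w(p,P=P):
    c,s=np.cos(p[2]),np.sin(p[2]); return np.c_[p[0]+c*P[:,0]-s*P[:,1],p[1]+s*P[:,0]+c*P[:,1],P[:,2]]
r=least_squares(lambda p:(proj(cm,w(p))-U).ravel(),[505,-247,.25])
print(r.x,(r.fun.reshape(-1,2)).round(2).tolist())
r4=least_squares(lambda p:(proj(cm,w(p)+[0,0,p[3]])-U).ravel(),[505,-247,.25,0]);print('with dz',r4.x,(r4.fun.reshape(-1,2)).round(2).tolist())
Q=w(r.x,np.array([[0,-52,45],[0,42,45],[-24,128,116],[24,128,116]],float));print(Q)
b=f((143,517),7,195,105);print('ball obs',b,proj(cm,Q[2:3]))
np.save('tester.npy',r.x)
go([380,141,280],-1.7)
```

```text
[ 5.05901597e+02 -2.47658874e+02  2.50590734e-01] [[-0.72, -0.11], [0.38, 0.08], [0.72, 0.26], [-0.52, 0.08], [-0.3, -0.0], [0.25, -0.08], [0.23, 0.01]]
with dz [ 5.05723333e+02 -2.47836740e+02  2.50445596e-01 -2.56107505e+00] [[0.11, 0.02], [-0.12, 0.23], [0.27, 0.01], [-0.26, 0.04], [-0.04, -0.11], [0.03, -0.11], [0.02, -0.09]]
[[ 518.79636418 -298.03471117   45.        ]
 [ 495.4865933  -206.97069752   45.        ]
 [ 450.91024625 -129.60824355  116.        ]
 [ 497.41101918 -117.70538183  116.        ]]
ball obs (215.0, 178.42857142857144) [[215.0340654  179.00587347]]
shift [-10.062  -0.071   1.012]  turn [ 0.013 -0.     4.384] shift in final frame [-9.361  3.692  1.01 ]
```

Run:
```python
from h import *
go([415,145,290],-1.7)
```

```text
shift [-9.94  -0.943  0.761]  turn [ 0.013 -0.     4.384] shift in final frame [-9.573  2.837  0.76 ]
```

>>> {"method": "drive_tool", "body": {
  "deltas": [
    {"hand": -1,"tx": -0.5,"ty": -0.1,"tz": 0,"wx": 0,"wy": 0,"wz": 0},
    {"hand": -1,"tx": -0.9,"ty": -0.1,"tz": 0,"wx": 0,"wy": 0,"wz": 0},
    {"hand": -1,"tx": -0.9,"ty": -0.1,"tz": 0,"wx": 0,"wy": 0,"wz": 0},
    {"hand": -1,"tx": -0.9,"ty": -0.1,"tz": 0,"wx": 0,"wy": 0,"wz": 0},
    {"hand": -1,"tx": -0.9,"ty": -0.1,"tz": 0,"wx": 0,"wy": 0,"wz": 0},
    {"hand": -1,"tx": -0.9,"ty": -0.1,"tz": 0,"wx": 0,"wy": 0,"wz": 0},
    {"hand": -1,"tx": -0.9,"ty": -0.1,"tz": 0,"wx": 0,"wy": 0,"wz": 0},
    {"hand": -1,"tx": -0.9,"ty": -0.1,"tz": 0,"wx": 0,"wy": 0,"wz": 0},
    {"hand": -1,"tx": -0.9,"ty": -0.1,"tz": 0.2,"wx": 0,"wy": 0,"wz": 0},
    {"hand": -1,"tx": -0.9,"ty": 0,"tz": 0.2,"wx": 0,"wy": 0,"wz": 0},
    {"hand": -1,"tx": -0.9,"ty": 0,"tz": 0.2,"wx": 0,"wy": 0,"wz": 0.5},
    {"hand": -1,"tx": -0.4,"ty": 0,"tz": 0.2,"wx": 0,"wy": 0,"wz": 0.9},
    {"hand": -1,"tx": 0,"ty": 0,"tz": 0,"wx": 0,"wy": 0,"wz": 1},
    {"hand": -1,"tx": 0,"ty": 0,"tz": 0,"wx": 0,"wy": 0,"wz": 1},
    {"hand": -1,"tx": 0,"ty": 0,"tz": 0,"wx": 0,"wy": 0,"wz": 0.98},
    {"hand": -1,"tx": 0,"ty": 0,"tz": 0,"wx": 0,"wy": 0,"wz": 0},
    {"hand": -1,"tx": 0,"ty": 0,"tz": 0,"wx": 0,"wy": 0,"wz": 0}
  ]
}}

```text
time: 2.87
tool_pos: [415.1, 142.6, 288.8]
tcp_rot: [-3.141, -0.0, -1.699]
contact_force: [0.7, 0.1, -0.2]
grip_width: 91.9
```

Run:
```python
from h import *
import pickle
o=get_obs();cm=camera_model('wrist');pickle.dump((o,cm),open('w2.pkl','wb'))
cv2.imwrite("pics/w2.png",capture('wrist')[:,:,::-1]); print(o['tool_pos'],o['dq'].round(3), proj(cm,[[453.5,141.5,116],[453.5,141.5,51]]))
```

```text
[415.08642636 142.63344727 288.821407  ] [ 0.005  0.002 -0.004 -0.001  0.001 -0.013] [[317.91022477 151.79727862]
 [318.56008548 145.24290849]]
```

View pics/w2.png

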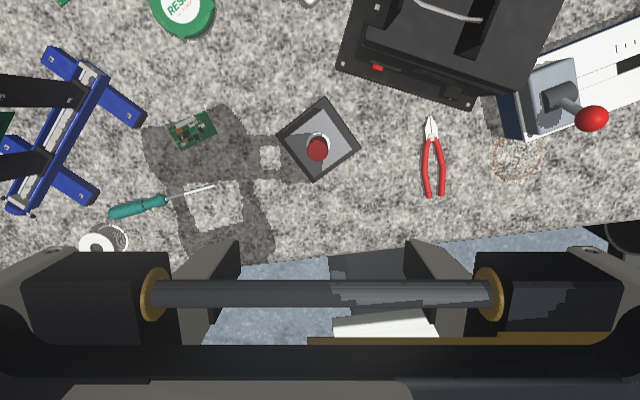

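Run:
```python
from h import *
crop(0,270,90,370,190,6,'pics/c5.png','pics/w2.png')
```

```text
(no output)
```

View pics/c5.png

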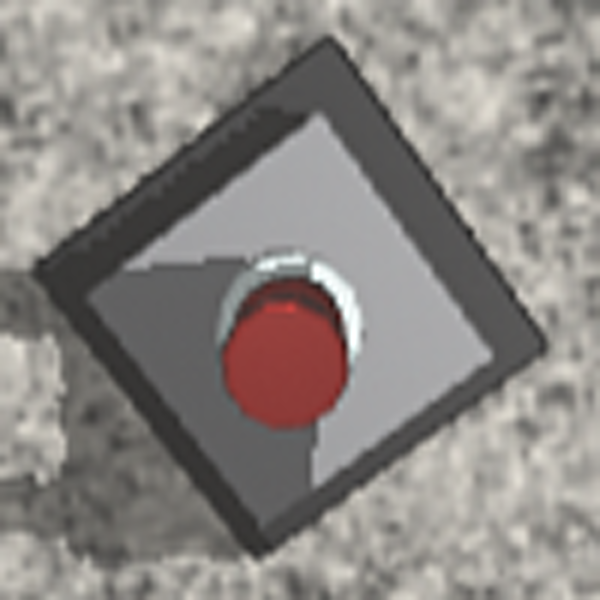

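Run:
```python
from h import *
import pickle
o,cm=pickle.load(open('w2.pkl','rb'))
f=lambda c,s=6,x0=270,y0=90:((c[0]+.5)/s-.5+x0,(c[1]+.5)/s-.5+y0)
print('top',back(cm,f((285,366)),116)); print('collar',back(cm,f((289,323)),51))
w=np.array([back(cm,f(c),46)[:2] for c in [(320,110),(493,353),(262,528),(85,297)]]);print('holder',w,w.mean(0),np.linalg.norm(np.diff(w,axis=0),axis=1))
w=np.array([back(cm,f(c),6)[:2] for c in [(330,35),(547,347),(260,555),(35,268)]]);print('foot',w.mean(0),np.linalg.norm(np.diff(w,axis=0),axis=1))
```

```text
top [454.82038267 142.17280596 116.        ]
collar [455.79883488 142.19190395  51.        ]
holder [[495.94515467 130.74341936]
 [443.93938205 101.39000213]
 [413.61700079 153.58820802]
 [465.83445562 183.01084088]] [454.83399828 142.1831176 ] [59.71786574 60.36637726 59.93624874]
foot [455.14800373 141.92665754] [83.30737548 81.49975514 82.71335926]
```

Run:
```python
from h import *
go([455,142.2,150],-1.7)
```

```text
shift [-0.113 -0.991  3.471]  turn [-0.003 -0.002  0.019] shift in final frame [-0.114 -0.992  3.47 ]
```

>>> {"method": "drive_tool", "body": {
  "deltas": [
    {"hand": -1,"tx": -0.05,"ty": -0.5,"tz": 0.3,"wx": 0,"wy": 0,"wz": 0},
    {"hand": -1,"tx": -0.06,"ty": -0.49,"tz": 0.7,"wx": 0,"wy": 0,"wz": 0},
    {"hand": -1,"tx": 0,"ty": 0,"tz": 0.9,"wx": 0,"wy": 0,"wz": 0},
    {"hand": -1,"tx": 0,"ty": 0,"tz": 0.9,"wx": 0,"wy": 0,"wz": 0},
    {"hand": -1,"tx": 0,"ty": 0,"tz": 0.67,"wx": 0,"wy": 0,"wz": 0},
    {"hand": -1,"tx": 0,"ty": 0,"tz": 0,"wx": 0,"wy": 0,"wz": 0},
    {"hand": -1,"tx": 0,"ty": 0,"tz": 0,"wx": 0,"wy": 0,"wz": 0},
    {"hand": -1,"tx": 0,"ty": 0,"tz": 0,"wx": 0,"wy": 0,"wz": 0}
  ]
}}

```text
time: 3.58
tool_pos: [456.1, 142.9, 151.6]
tcp_rot: [-3.139, 0.001, -1.699]
contact_force: [1.1, -0.1, 1.7]
grip_width: 91.8
```

Run:
```python
from h import *
go([455,142.2,86],-1.7)
```

```text
shift [0.023 0.028 1.639]  turn [-0.03   0.007  0.012] shift in final frame [0.022 0.024 1.639]
```

>>> {"method": "drive_tool", "body": {
  "deltas": [
    {"hand": -1,"tx": 0.02,"ty": 0.02,"tz": 0.4,"wx": 0,"wy": 0,"wz": 0},
    {"hand": -1,"tx": 0,"ty": 0,"tz": 0.6,"wx": 0,"wy": 0,"wz": 0},
    {"hand": -1,"tx": 0,"ty": 0,"tz": 0.4,"wx": 0,"wy": 0,"wz": 0},
    {"hand": -1,"tx": 0,"ty": 0,"tz": 0.24,"wx": 0,"wy": 0,"wz": 0},
    {"hand": -1,"tx": 0,"ty": 0,"tz": 0,"wx": 0,"wy": 0,"wz": 0},
    {"hand": -1,"tx": 0,"ty": 0,"tz": 0,"wx": 0,"wy": 0,"wz": 0},
    {"hand": -1,"tx": 0,"ty": 0,"tz": 0,"wx": 0,"wy": 0,"wz": 0},
    {"hand": -1,"tx": 0,"ty": 0,"tz": 0,"wx": 0,"wy": 0,"wz": 0}
  ]
}}

```text
time: 4.25
tool_pos: [455.0, 142.5, 85.6]
tcp_rot: [-3.139, 0.001, -1.699]
contact_force: [0.0, -0.5, 1.0]
grip_width: 91.9
```

Run:
```python
from h import *
o=get_obs();print(o['tool_pos'],o['dq'].round(3))
import pickle
cm=camera_model('wrist');pickle.dump((o,cm),open('w3.pkl','wb'))
cv2.imwrite("pics/w3.png",capture('wrist')[:,:,::-1])
o=get_obs();print(o['tool_pos'],o['contact_force'])
```

```text
[454.96949627 142.52128647  85.63701835] [ 0.002  0.005  0.008 -0.002 -0.006 -0.001]
[454.77790923 142.49423522  85.42462398] [ 0.14329663  0.34664782 -0.2723972 ]
```

View pics/w3.png

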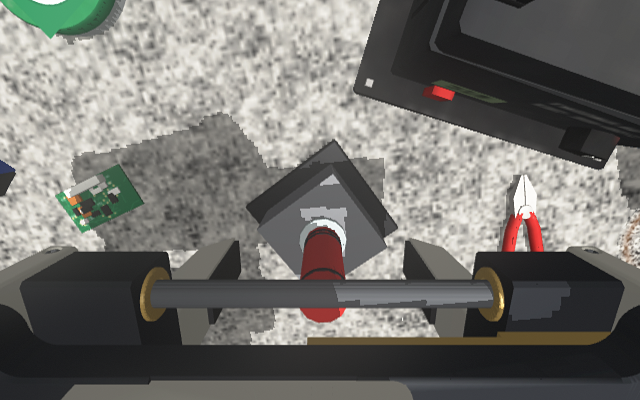

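>>> {"method": "drive_tool", "body": {
  "deltas": [
    {"hand": 1,"tx": 0,"ty": 0,"tz": 0,"wx": 0,"wy": 0,"wz": 0},
    {"hand": 1,"tx": 0,"ty": 0,"tz": 0,"wx": 0,"wy": 0,"wz": 0},
    {"hand": 1,"tx": 0,"ty": 0,"tz": 0,"wx": 0,"wy": 0,"wz": 0},
    {"hand": 1,"tx": 0,"ty": 0,"tz": 0,"wx": 0,"wy": 0,"wz": 0},
    {"hand": 1,"tx": 0,"ty": 0,"tz": 0,"wx": 0,"wy": 0,"wz": 0},
    {"hand": 1,"tx": 0,"ty": 0,"tz": 0,"wx": 0,"wy": 0,"wz": 0},
    {"hand": 1,"tx": 0,"ty": 0,"tz": 0,"wx": 0,"wy": 0,"wz": 0},
    {"hand": 1,"tx": 0,"ty": 0,"tz": 0,"wx": 0,"wy": 0,"wz": 0}
  ]
}}

```text
time: 4.97
tool_pos: [454.0, 142.4, 84.3]
tcp_rot: [3.142, -0.0, -1.699]
contact_force: [0.8, -0.1, -0.2]
grip_width: 43.2
```

Run:
```python
from h import *
o=get_obs();print(o['tool_pos'],o['tcp_rot'],o['contact_force'],o['grip_width'])
```

```text
[453.96735418 142.35730852  84.25179155] [ 3.14152467e+00 -1.30536604e-04 -1.69926818e+00] [ 0.77428048 -0.06485587 -0.15324542] 43.24451930011872
```

>>> {"method": "drive_tool", "body": {
  "deltas": [
    {"hand": 1,"tx": 0,"ty": 0,"tz": 0,"wx": 0,"wy": 0,"wz": 0},
    {"hand": 1,"tx": 0,"ty": 0,"tz": 0,"wx": 0,"wy": 0,"wz": 0},
    {"hand": 1,"tx": 0,"ty": 0,"tz": 0,"wx": 0,"wy": 0,"wz": 0},
    {"hand": 1,"tx": 0,"ty": 0,"tz": 0,"wx": 0,"wy": 0,"wz": 0},
    {"hand": 1,"tx": 0,"ty": 0,"tz": 0,"wx": 0,"wy": 0,"wz": 0},
    {"hand": 1,"tx": 0,"ty": 0,"tz": 0,"wx": 0,"wy": 0,"wz": 0}
  ]
}}

```text
time: 5.47
tool_pos: [454.0, 142.3, 84.3]
tcp_rot: [3.142, -0.0, -1.699]
contact_force: [0.7, -0.7, 0.3]
grip_width: 21.7
```

Run:
```python
from h import *
o=get_obs();print(o['tool_pos'],o['tcp_rot'],o['contact_force'],o['moment'],o['grip_width'])
```

```text
[453.98076766 142.34929135  84.26364478] [ 3.14158623e+00 -8.87049777e-05 -1.69933230e+00] [ 0.74184073 -0.67090357  0.25034305] [0.0112235  0.00151642 0.00899964] 21.666610050588844
```

>>> {"method": "drive_tool", "body": {
  "deltas": [
    {"hand": 1,"tx": 0,"ty": 0,"tz": -0.2,"wx": 0,"wy": 0,"wz": 0},
    {"hand": 1,"tx": 0,"ty": 0,"tz": -0.4,"wx": 0,"wy": 0,"wz": 0},
    {"hand": 1,"tx": 0,"ty": 0,"tz": -0.6,"wx": 0,"wy": 0,"wz": 0},
    {"hand": 1,"tx": 0,"ty": 0,"tz": -0.8,"wx": 0,"wy": 0,"wz": 0},
    {"hand": 1,"tx": 0,"ty": 0,"tz": -0.9,"wx": 0,"wy": 0,"wz": 0},
    {"hand": 1,"tx": 0,"ty": 0,"tz": -0.9,"wx": 0,"wy": 0,"wz": 0},
    {"hand": 1,"tx": 0,"ty": 0,"tz": -0.8,"wx": 0,"wy": 0,"wz": -0.5},
    {"hand": 1,"tx": 0,"ty": 0,"tz": -0.5,"wx": 0,"wy": 0,"wz": -1},
    {"hand": 1,"tx": 0,"ty": 0,"tz": -0.2,"wx": 0,"wy": 0,"wz": -1},
    {"hand": 1,"tx": 0,"ty": 0,"tz": 0,"wx": 0,"wy": 0,"wz": -1},
    {"hand": 1,"tx": 0,"ty": 0,"tz": 0,"wx": 0,"wy": 0,"wz": -0.84},
    {"hand": 1,"tx": 0,"ty": 0,"tz": 0,"wx": 0,"wy": 0,"wz": 0},
    {"hand": 1,"tx": 0,"ty": 0,"tz": 0,"wx": 0,"wy": 0,"wz": 0}
  ]
}}

```text
time: 6.55
tool_pos: [453.7, 142.3, 296.5]
tcp_rot: [3.142, -0.0, -1.323]
contact_force: [-0.5, 0.3, -1.0]
grip_width: 21.0
```

Run:
```python
from h import *
o=get_obs();print(o['tool_pos'],o['tcp_rot'],o['contact_force'],o['grip_width'])
go([517.8,-298.2,290],-1.3203)
```

```text
[453.70746121 142.33569079 296.53883855] [ 3.14151368e+00 -1.22679210e-04 -1.32277907e+00] [-0.49664438  0.32244786 -1.0348355 ] 21.017730462747277
shift [11.07   1.15   0.165]  turn [ 0.001 -0.001 -0.028] shift in final frame [11.067  1.178  0.163]
```

>>> {"method": "drive_tool", "body": {
  "deltas": [
    {"hand": 1,"tx": 0.4,"ty": 0,"tz": 0,"wx": 0,"wy": 0,"wz": 0},
    {"hand": 1,"tx": 0.8,"ty": 0.1,"tz": 0,"wx": 0,"wy": 0,"wz": 0},
    {"hand": 1,"tx": 0.9,"ty": 0.1,"tz": 0,"wx": 0,"wy": 0,"wz": 0},
    {"hand": 1,"tx": 0.9,"ty": 0.1,"tz": 0,"wx": 0,"wy": 0,"wz": 0},
    {"hand": 1,"tx": 0.9,"ty": 0.1,"tz": 0,"wx": 0,"wy": 0,"wz": 0},
    {"hand": 1,"tx": 0.9,"ty": 0.1,"tz": 0,"wx": 0,"wy": 0,"wz": 0},
    {"hand": 1,"tx": 0.9,"ty": 0.1,"tz": 0,"wx": 0,"wy": 0,"wz": 0},
    {"hand": 1,"tx": 0.9,"ty": 0.1,"tz": 0,"wx": 0,"wy": 0,"wz": 0},
    {"hand": 1,"tx": 0.9,"ty": 0.1,"tz": 0,"wx": 0,"wy": 0,"wz": 0},
    {"hand": 1,"tx": 0.9,"ty": 0.1,"tz": 0,"wx": 0,"wy": 0,"wz": 0},
    {"hand": 1,"tx": 0.9,"ty": 0.1,"tz": 0,"wx": 0,"wy": 0,"wz": 0},
    {"hand": 1,"tx": 0.9,"ty": 0.1,"tz": 0,"wx": 0,"wy": 0,"wz": 0},
    {"hand": 1,"tx": 0.6,"ty": 0.08,"tz": 0,"wx": 0,"wy": 0,"wz": 0},
    {"hand": 1,"tx": 0.2,"ty": 0,"tz": 0.2,"wx": 0,"wy": 0,"wz": 0},
    {"hand": 1,"tx": 0,"ty": 0,"tz": 0.7,"wx": 0,"wy": 0,"wz": 0},
    {"hand": 1,"tx": 0,"ty": 0,"tz": 0.8,"wx": 0,"wy": 0,"wz": 0},
    {"hand": 1,"tx": 0,"ty": 0,"tz": 0.8,"wx": 0,"wy": 0,"wz": 0},
    {"hand": 1,"tx": 0,"ty": 0,"tz": 0.5,"wx": 0,"wy": 0,"wz": 0},
    {"hand": 1,"tx": 0,"ty": 0,"tz": 0,"wx": 0,"wy": 0,"wz": 0}
  ]
}}

```text
time: 8.13
tool_pos: [514.8, -293.0, 171.0]
tcp_rot: [3.135, 0.008, -1.322]
contact_force: [0.2, -0.0, -1.5]
grip_width: 21.8
```

Run:
```python
from h import *
o=get_obs();print(o['tool_pos'],o['tcp_rot'],o['contact_force'],o['grip_width'])
go([517.8,-298.2,140],-1.3203)
```

```text
[ 514.80522729 -293.04251645  170.97167036] [ 3.13509662  0.00840835 -1.32185666] [ 0.19348211 -0.03024071 -1.45182068] 21.809496620376457
shift [ 0.15  -0.046  0.773]  turn [ 0.074  0.096 -0.018] shift in final frame [ 0.143 -0.041  0.774]
```

>>> {"method": "drive_tool", "body": {
  "deltas": [
    {"hand": 1,"tx": 0.08,"ty": -0.04,"tz": 0.2,"wx": 0,"wy": 0,"wz": 0},
    {"hand": 1,"tx": 0,"ty": 0,"tz": 0.3,"wx": 0,"wy": 0,"wz": 0},
    {"hand": 1,"tx": 0,"ty": 0,"tz": 0.2,"wx": 0,"wy": 0,"wz": 0},
    {"hand": 1,"tx": 0,"ty": 0,"tz": 0,"wx": 0,"wy": 0,"wz": 0},
    {"hand": 1,"tx": 0,"ty": 0,"tz": 0,"wx": 0,"wy": 0,"wz": 0},
    {"hand": 1,"tx": 0,"ty": 0,"tz": 0,"wx": 0,"wy": 0,"wz": 0},
    {"hand": 1,"tx": 0,"ty": 0,"tz": 0,"wx": 0,"wy": 0,"wz": 0},
    {"hand": 1,"tx": 0,"ty": 0,"tz": 0,"wx": 0,"wy": 0,"wz": 0}
  ]
}}

```text
time: 8.8
tool_pos: [519.9, -298.5, 149.1]
tcp_rot: [-3.141, -0.001, -1.321]
contact_force: [-0.6, -0.2, -1.1]
grip_width: 21.3
```

Run:
```python
from h import *
import pickle
o=get_obs();print(o['tool_pos'],o['tcp_rot'],o['contact_force'],o['grip_width'])
go([517.8,-298.2,140],-1.3203)
cm=camera_model('wrist');pickle.dump((o,cm),open('w4.pkl','wb'))
cv2.imwrite("pics/w4.png",capture('wrist')[:,:,::-1])
cv2.imwrite("pics/t4.png",capture('top')[:,:,::-1])
crop(0,335,160,435,240,8,'pics/t4c.png','pics/t4.png')
```

```text
[ 519.87745058 -298.53699329  149.14374121] [-3.14069395e+00 -1.21568985e-03 -1.32061678e+00] [-0.59511439 -0.22904386 -1.11860129] 21.328581440473794
shift [-0.021  0.048  0.229]  turn [-0.01  -0.014 -0.004] shift in final frame [-0.021  0.048  0.229]
```

View pics/w4.png

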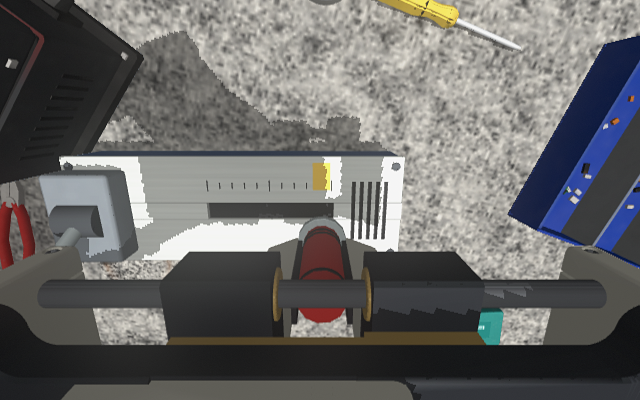

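View pics/t4c.png

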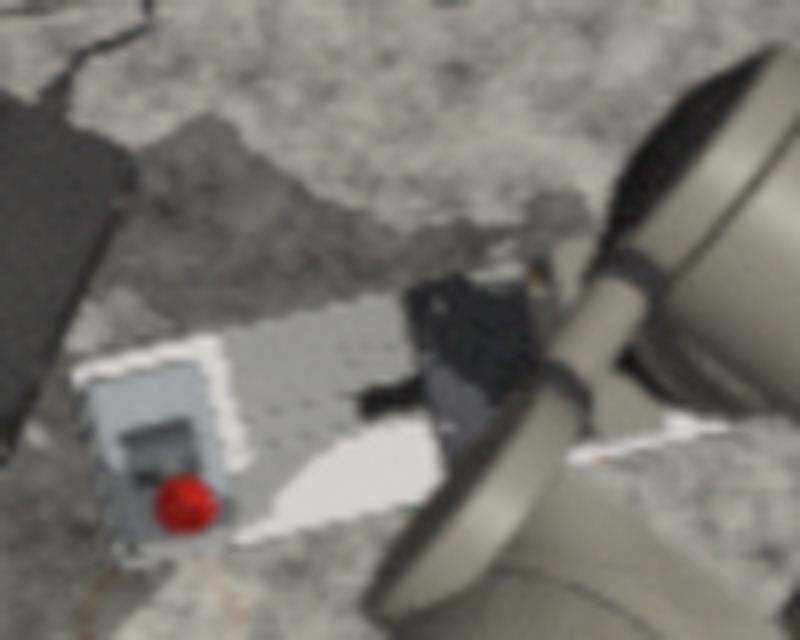

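Run:
```python
from h import *
crop(0,195,145,415,265,3.6,'pics/c6.png','pics/w4.png')
crop(0,280,200,370,270,8,'pics/c7.png','pics/w4.png')
```

```text
(no output)
```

View pics/c6.png

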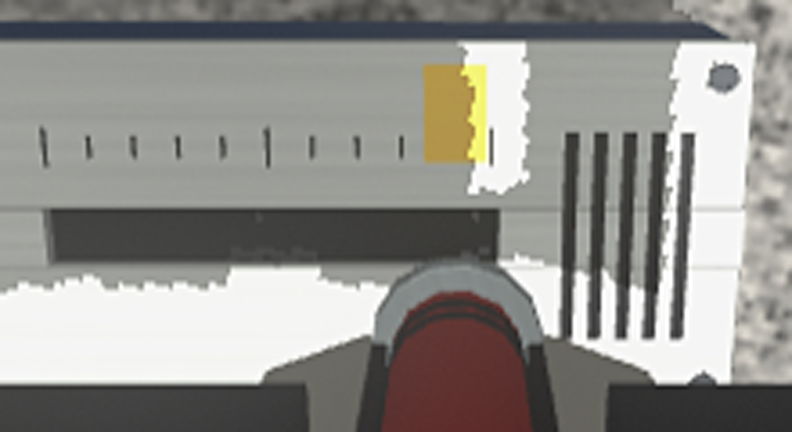

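View pics/c7.png

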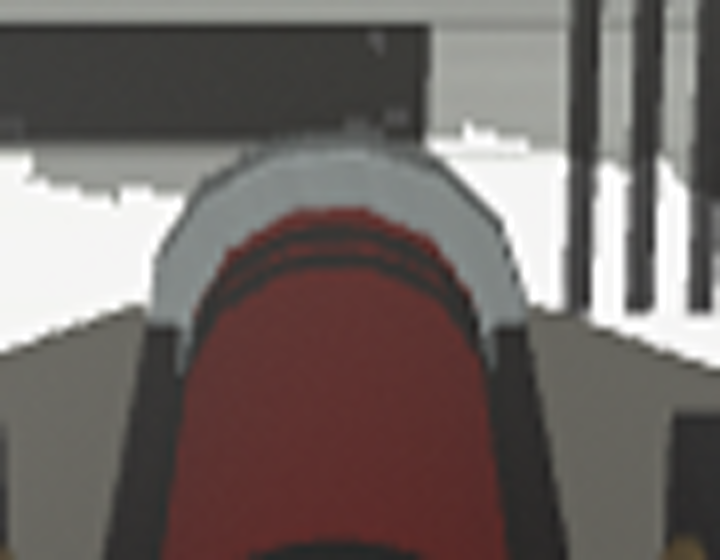

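Run:
```python
from h import *
import pickle
from scipy.optimize import least_squares
o,cm=pickle.load(open('w4.pkl','rb'))
g=lambda c,s,x0,y0:((c[0]+.5)/s-.5+x0,(c[1]+.5)/s-.5+y0)
f=lambda c:g(c,3.6,195,145)
pts=[((7,42,50),f((48,208))),((7,-62,50),f((499,208))),((-7,42,50),f((47,265))),((45,-118,50),f((757,41))),((-7,-62,50),f((498,263)))]
P=np.array([p[0] for p in pts],float);U=np.array([p[1] for p in pts])
def w(p,P=P):
    c,s=np.cos(p[2]),np.sin(p[2]); return np.c_[p[0]+c*P[:,0]-s*P[:,1],p[1]+s*P[:,0]+c*P[:,1],P[:,2]]
r=least_squares(lambda p:(proj(cm,w(p))-U).ravel(),[505,-247,.25])
print(r.x,(r.fun.reshape(-1,2)).round(2).tolist())
Q=w(r.x,np.array([[0,-52,45],[0,42,45]],float));print(Q)
R=Rt(o['tcp_rot']);k=lambda c:g(c,8,280,200)
a=np.linspace(0,2*np.pi,181)
def circ(d):
    C=np.c_[d[0]+15*np.cos(a),d[1]+15*np.sin(a),np.full(a.size,33.3)]
    return proj(cm,C@R.T+o['tool_pos'])
def res(d):
    q=circ(d); return [q[:,0].min()-k((153,0))[0],q[:,0].max()-k((523,0))[0],q[:,1].min()-k((0,146))[1]]
s=least_squares(res,[0,0]);print('probe off tool',s.x,s.fun,'world',R@[*s.x,0])
# tip if vertical
c=o['tool_pos']+R@[*s.x,0]; d=c-Q[0]; u=(Q[1]-Q[0])/94; print('tip rel start: along',d@u,'across(tester x)',d[:2]@np.array([np.cos(r.x[2]),np.sin(r.x[2])]))
```

```text
[ 5.06321958e+02 -2.48084573e+02  2.50377666e-01] [[-1.69, -0.15], [0.26, -0.15], [0.37, 0.21], [0.68, -0.4], [0.36, 0.76]]
[[ 519.20599096 -298.46315634   45.        ]
 [ 495.91562346 -207.39417819   45.        ]]
probe off tool [ 0.08237163 -0.59203352] [-1.12481714  1.12454581  0.05198964] world [0.59399531 0.06676781 0.0006322 ]
tip rel start: along -0.3203903084700457 across(tester x) 1.2242451569988542
```

Run:
```python
from h import *
import pickle
from scipy.optimize import least_squares
crop(0,290,130,400,210,7,'pics/x.png','pics/w3.png')
crop(0,280,200,370,330,5,'pics/c8.png','pics/w4.png')
crop(0,280,200,370,330,5,'pics/c9.png','pics/w3.png')
a=cv2.imread('pics/c8.png');b=cv2.imread('pics/c9.png');cv2.imwrite('pics/c89.png',cv2.resize(np.hstack([a,b]),None,fx=.88,fy=.88))
o,cm=pickle.load(open('w4.pkl','rb'));R=Rt(o['tcp_rot'])
o3,cm3=pickle.load(open('w3.pkl','rb'));R3=Rt(o3['tcp_rot'])
g=lambda c,s,x0,y0:((c[0]+.5)/s-.5+x0,(c[1]+.5)/s-.5+y0)
k=lambda c:g(c,8,280,200)
a=np.linspace(0,2*np.pi,181)
for r in (15,):
  def res(d):
    q=proj(cm,np.c_[d[0]+r*np.cos(a),d[1]+r*np.sin(a),np.full(a.size,d[2])]@R.T+o['tool_pos']); return [q[:,0].min()-k((153,0))[0],q[:,0].max()-k((523,0))[0],q[:,1].min()-k((0,146))[1]]
  s=least_squares(res,[0,0,33]);print(s.x)
```

```text
[ 0.0831508   2.42117353 42.10519117]
```

View pics/c89.png

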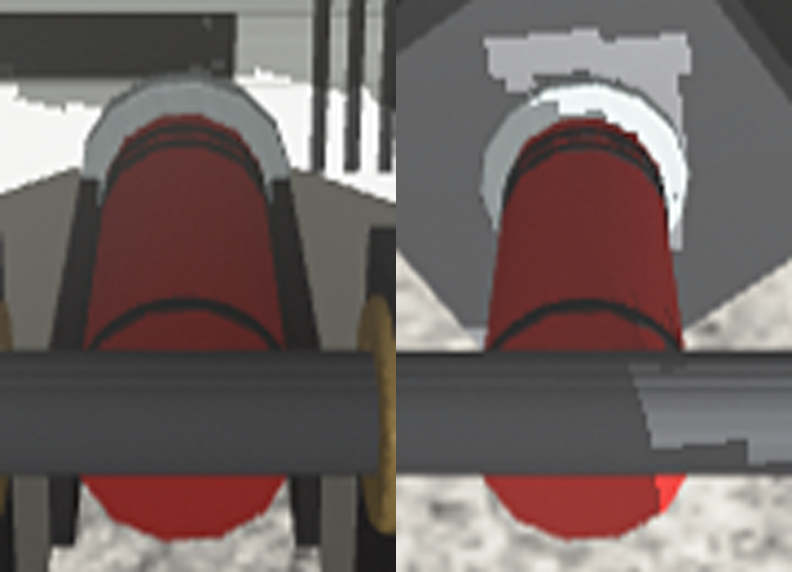

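>>> {"method": "drive_tool", "body": {
  "deltas": [
    {"hand": 1,"tx": 0,"ty": 0.02,"tz": 0.2,"wx": 0,"wy": 0,"wz": 0},
    {"hand": 1,"tx": 0,"ty": 0,"tz": 0.2,"wx": 0,"wy": 0,"wz": 0},
    {"hand": 1,"tx": 0,"ty": 0,"tz": 0.2,"wx": 0,"wy": 0,"wz": 0},
    {"hand": 1,"tx": 0,"ty": 0,"tz": 0.1,"wx": 0,"wy": 0,"wz": 0},
    {"hand": 1,"tx": 0,"ty": 0,"tz": 0,"wx": 0,"wy": 0,"wz": 0},
    {"hand": 1,"tx": 0,"ty": 0,"tz": 0,"wx": 0,"wy": 0,"wz": 0},
    {"hand": 1,"tx": 0,"ty": 0,"tz": 0,"wx": 0,"wy": 0,"wz": 0},
    {"hand": 1,"tx": 0,"ty": 0,"tz": 0,"wx": 0,"wy": 0,"wz": 0},
    {"hand": 1,"tx": 0,"ty": 0,"tz": 0,"wx": 0,"wy": 0,"wz": 0},
    {"hand": 1,"tx": 0,"ty": 0,"tz": 0,"wx": 0,"wy": 0,"wz": 0}
  ]
}}

```text
time: 9.73
tool_pos: [518.9, -298.6, 120.7]
tcp_rot: [-3.141, -0.001, -1.321]
contact_force: [0.1, 1.0, -1.3]
grip_width: 21.2
```

```bash
cat > st.py <<'E'
from h import *
o=get_obs();p=np.load('tester.npy');print('t',round(o['time'],2),o['tool_pos'].round(2),o['tcp_rot'].round(4),'F',o['contact_force'].round(2),'M',o['moment'].round(3),round(o['grip_width'],1))
d=o['tool_pos'][:2]-p[:2]-[.2,-.2];c,s=np.cos(p[2]),np.sin(p[2]);print('tester frame tcp xy',(c*d[0]+s*d[1]).round(2),(-s*d[0]+c*d[1]).round(2),'compression',round(113.3-o['tool_pos'][2],2))
E
python3 st.py
```

```text
t 9.73 [ 518.92 -298.59  120.66] [-3.1412e+00 -6.0000e-04 -1.3205e+00] F [ 0.15  0.98 -1.28] M [-0.034  0.009 -0.012] 21.2
tester frame tcp xy -0.16 -52.33 compression -7.36
```

>>> {"method": "drive_tool", "body": {
  "deltas": [
    {"hand": 1,"tx": 0,"ty": 0.01,"tz": 0.05,"wx": 0,"wy": 0,"wz": 0},
    {"hand": 1,"tx": 0,"ty": 0,"tz": 0.05,"wx": 0,"wy": 0,"wz": 0},
    {"hand": 1,"tx": 0,"ty": 0,"tz": 0.05,"wx": 0,"wy": 0,"wz": 0},
    {"hand": 1,"tx": 0,"ty": 0,"tz": 0.05,"wx": 0,"wy": 0,"wz": 0},
    {"hand": 1,"tx": 0,"ty": 0,"tz": 0.03,"wx": 0,"wy": 0,"wz": 0},
    {"hand": 1,"tx": 0,"ty": 0,"tz": 0,"wx": 0,"wy": 0,"wz": 0},
    {"hand": 1,"tx": 0,"ty": 0,"tz": 0,"wx": 0,"wy": 0,"wz": 0},
    {"hand": 1,"tx": 0,"ty": 0,"tz": 0,"wx": 0,"wy": 0,"wz": 0},
    {"hand": 1,"tx": 0,"ty": 0,"tz": 0,"wx": 0,"wy": 0,"wz": 0},
    {"hand": 1,"tx": 0,"ty": 0,"tz": 0,"wx": 0,"wy": 0,"wz": 0}
  ]
}}

```text
time: 10.57
tool_pos: [518.4, -298.6, 111.2]
tcp_rot: [-3.142, -0.0, -1.321]
contact_force: [-2.5, 0.1, 1.3]
grip_width: 21.8
```

```bash
python3 st.py
```

```text
t 10.57 [ 518.4  -298.61  111.24] [-3.1416e+00 -2.0000e-04 -1.3205e+00] F [-2.48  0.06  1.33] M [ 0.082  0.121 -0.02 ] 21.8
tester frame tcp xy -0.67 -52.21 compression 2.06
```

Run:
```python
from h import *
import pickle
for i in range(4):
    im=capture('wrist' if i%2 else 'scene'); o=get_obs(); print(o['tool_pos'].round(2),o['contact_force'].round(2),o['moment'].round(3))
    cv2.imwrite(f'pics/p{i}.png',im[:,:,::-1])
pickle.dump((o,camera_model('wrist')),open('w5.pkl','wb'))
print(proj(camera_model('scene'),[[519,-298,80]]))
crop(0,330,160,410,230,8,'pics/p2c.png','pics/p2.png')
crop(0,195,165,415,265,3.6,'pics/p3c.png','pics/p3.png')
```

```text
[ 518.37 -298.61  111.21] [-0.51  0.69  0.41] [0.118 0.103 0.008]
[ 518.4 -298.6  111.2] [-0.07  0.02  0.5 ] [ 0.09   0.164 -0.065]
[ 518.41 -298.62  111.2 ] [-0.84  0.67  0.65] [0.087 0.1   0.025]
[ 518.42 -298.62  111.17] [-1.   -0.36  0.63] [0.137 0.127 0.002]
[[375.11130205 181.68920543]]
```

View pics/p3c.png

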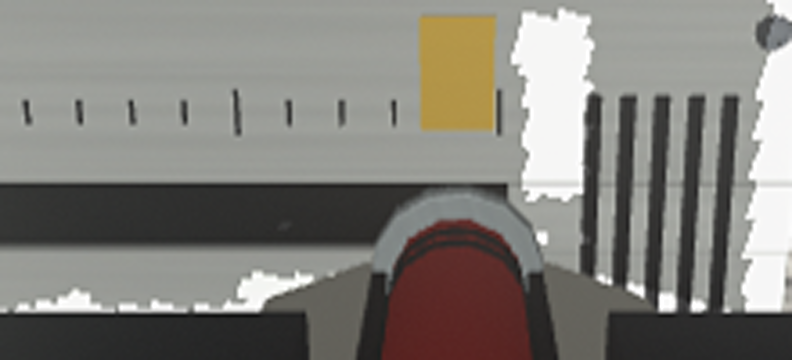

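View pics/p2.png

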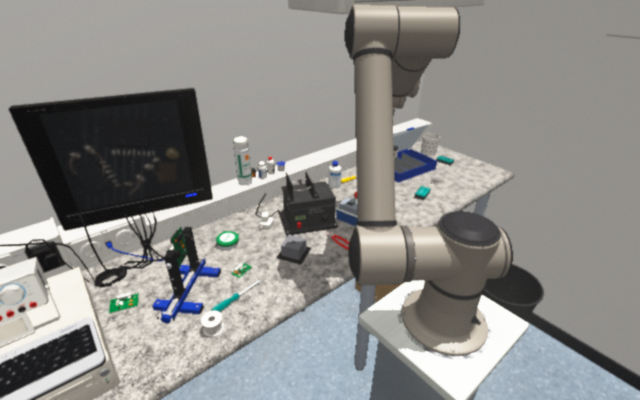

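>>> {"method": "drive_tool", "body": {
  "deltas": [
    {"hand": 1,"tx": 0,"ty": 0,"tz": 0.04,"wx": 0,"wy": 0,"wz": 0},
    {"hand": 1,"tx": 0,"ty": 0,"tz": 0.04,"wx": 0,"wy": 0,"wz": 0},
    {"hand": 1,"tx": 0,"ty": 0,"tz": 0,"wx": 0,"wy": 0,"wz": 0},
    {"hand": 1,"tx": 0,"ty": 0,"tz": 0,"wx": 0,"wy": 0,"wz": 0},
    {"hand": 1,"tx": 0,"ty": 0,"tz": 0,"wx": 0,"wy": 0,"wz": 0},
    {"hand": 1,"tx": 0,"ty": 0,"tz": 0,"wx": 0,"wy": 0,"wz": 0}
  ]
}}

```text
time: 11.27
tool_pos: [518.4, -298.6, 108.0]
tcp_rot: [-3.142, -0.0, -1.321]
contact_force: [-0.0, 1.3, 2.0]
grip_width: 21.5
```

```bash
python3 st.py
python3 - <<'E'
from h import *
for i in range(2):
    capture('top'); o=get_obs(); print(o['tool_pos'].round(2),o['contact_force'].round(2),o['moment'].round(3))
E
```

```text
t 11.27 [ 518.4  -298.63  107.99] [-3.1416e+00 -1.0000e-04 -1.3206e+00] F [-0.04  1.3   2.05] M [ 0.177  0.158 -0.015] 21.5
tester frame tcp xy -0.67 -52.24 compression 5.31
[ 518.42 -298.64  107.99] [-0.64  0.37  2.57] [0.125 0.15  0.05 ]
[ 518.41 -298.65  107.98] [-0.49  0.41  1.5 ] [ 0.149  0.134 -0.049]
```

>>> {"method": "drive_tool", "body": {
  "deltas": [
    {"hand": 1,"tx": -0.05,"ty": 0,"tz": 0,"wx": 0,"wy": 0,"wz": 0},
    {"hand": 1,"tx": -0.1,"ty": 0,"tz": 0,"wx": 0,"wy": 0,"wz": 0},
    {"hand": 1,"tx": -0.1,"ty": 0,"tz": 0,"wx": 0,"wy": 0,"wz": 0},
    {"hand": 1,"tx": -0.1,"ty": 0,"tz": 0,"wx": 0,"wy": 0,"wz": 0},
    {"hand": 1,"tx": -0.1,"ty": 0,"tz": 0,"wx": 0,"wy": 0,"wz": 0},
    {"hand": 1,"tx": -0.05,"ty": 0,"tz": 0,"wx": 0,"wy": 0,"wz": 0},
    {"hand": 1,"tx": 0,"ty": 0,"tz": 0,"wx": 0,"wy": 0,"wz": 0},
    {"hand": 1,"tx": 0,"ty": 0,"tz": 0,"wx": 0,"wy": 0,"wz": 0},
    {"hand": 1,"tx": 0,"ty": 0,"tz": 0,"wx": 0,"wy": 0,"wz": 0},
    {"hand": 1,"tx": 0,"ty": 0,"tz": 0,"wx": 0,"wy": 0,"wz": 0}
  ]
}}

```text
time: 12.2
tool_pos: [513.3, -278.7, 107.7]
tcp_rot: [3.141, 0.001, -1.321]
contact_force: [0.0, 1.8, 1.8]
grip_width: 21.5
```

```bash
python3 st.py
```

```text
t 12.2 [ 513.31 -278.75  107.69] [ 3.1413e+00  1.2000e-03 -1.3207e+00] F [0.03 1.76 1.75] M [ 0.346 -0.061  0.066] 21.5
tester frame tcp xy -0.68 -31.71 compression 5.61
```

>>> {"method": "drive_tool", "body": {
  "deltas": [
    {"hand": 1,"tx": -0.05,"ty": 0,"tz": 0,"wx": 0,"wy": 0,"wz": 0},
    {"hand": 1,"tx": -0.05,"ty": 0,"tz": 0,"wx": 0,"wy": 0,"wz": 0},
    {"hand": 1,"tx": -0.05,"ty": 0,"tz": 0,"wx": 0,"wy": 0,"wz": 0},
    {"hand": 1,"tx": -0.02,"ty": 0,"tz": 0,"wx": 0,"wy": 0,"wz": 0},
    {"hand": 1,"tx": 0,"ty": 0,"tz": 0,"wx": 0,"wy": 0,"wz": 0},
    {"hand": 1,"tx": 0,"ty": 0,"tz": 0,"wx": 0,"wy": 0,"wz": 0},
    {"hand": 1,"tx": 0,"ty": 0,"tz": 0,"wx": 0,"wy": 0,"wz": 0}
  ]
}}

```text
time: 12.78
tool_pos: [511.7, -272.6, 107.9]
tcp_rot: [3.142, 0.0, -1.321]
contact_force: [1.1, -1.2, 1.7]
grip_width: 21.8
```

```bash
python3 st.py
```

```text
t 12.78 [ 511.74 -272.57  107.9 ] [ 3.1416e+00  1.0000e-04 -1.3206e+00] F [ 1.11 -1.22  1.67] M [-0.224 -0.07   0.084] 21.8
tester frame tcp xy -0.67 -25.34 compression 5.4
```

>>> {"method": "drive_tool", "body": {
  "deltas": [
    {"hand": 1,"tx": -0.04,"ty": 0,"tz": 0,"wx": 0,"wy": 0,"wz": 0},
    {"hand": 1,"tx": -0.04,"ty": 0,"tz": 0,"wx": 0,"wy": 0,"wz": 0},
    {"hand": 1,"tx": 0,"ty": 0,"tz": 0,"wx": 0,"wy": 0,"wz": 0},
    {"hand": 1,"tx": 0,"ty": 0,"tz": 0,"wx": 0,"wy": 0,"wz": 0},
    {"hand": 1,"tx": 0,"ty": 0,"tz": 0,"wx": 0,"wy": 0,"wz": 0}
  ]
}}

```text
time: 13.2
tool_pos: [510.6, -269.0, 107.4]
tcp_rot: [3.141, 0.001, -1.32]
contact_force: [0.1, -0.2, -0.8]
grip_width: 21.4
```

```bash
python3 st.py
```

```text
t 13.2 [ 510.55 -269.    107.38] [ 3.1406e+00  1.4000e-03 -1.3204e+00] F [ 0.09 -0.21 -0.75] M [ 0.107 -0.011 -0.012] 21.4
tester frame tcp xy -0.93 -21.58 compression 5.92
```

>>> {"method": "drive_tool", "body": {
  "deltas": [
    {"hand": 1,"tx": -0.03,"ty": 0,"tz": 0.05,"wx": 0,"wy": 0,"wz": 0},
    {"hand": 1,"tx": 0,"ty": 0,"tz": 0.06,"wx": 0,"wy": 0,"wz": 0},
    {"hand": 1,"tx": 0,"ty": 0,"tz": 0.05,"wx": 0,"wy": 0,"wz": 0},
    {"hand": 1,"tx": 0,"ty": 0,"tz": 0,"wx": 0,"wy": 0,"wz": 0},
    {"hand": 1,"tx": 0,"ty": 0,"tz": 0,"wx": 0,"wy": 0,"wz": 0},
    {"hand": 1,"tx": 0,"ty": 0,"tz": 0,"wx": 0,"wy": 0,"wz": 0},
    {"hand": 1,"tx": 0,"ty": 0,"tz": 0,"wx": 0,"wy": 0,"wz": 0}
  ]
}}

```text
time: 13.78
tool_pos: [510.7, -268.4, 101.6]
tcp_rot: [3.142, -0.0, -1.321]
contact_force: [0.4, 0.3, -2.2]
grip_width: 21.5
```

```bash
python3 st.py
```

```text
t 13.78 [ 510.65 -268.43  101.58] [ 3.1416e+00 -1.0000e-04 -1.3206e+00] F [ 0.43  0.26 -2.18] M [ 0.018  0.017 -0.019] 21.5
tester frame tcp xy -0.69 -21.05 compression 11.72
```

>>> {"method": "drive_tool", "body": {
  "deltas": [
    {"hand": 1,"tx": -0.02,"ty": 0,"tz": 0.05,"wx": 0,"wy": 0,"wz": 0},
    {"hand": 1,"tx": 0,"ty": 0,"tz": 0.06,"wx": 0,"wy": 0,"wz": 0},
    {"hand": 1,"tx": 0,"ty": 0,"tz": 0.05,"wx": 0,"wy": 0,"wz": 0},
    {"hand": 1,"tx": 0,"ty": 0,"tz": 0,"wx": 0,"wy": 0,"wz": 0},
    {"hand": 1,"tx": 0,"ty": 0,"tz": 0,"wx": 0,"wy": 0,"wz": 0},
    {"hand": 1,"tx": 0,"ty": 0,"tz": 0,"wx": 0,"wy": 0,"wz": 0},
    {"hand": 1,"tx": 0,"ty": 0,"tz": 0,"wx": 0,"wy": 0,"wz": 0}
  ]
}}

```text
time: 14.37
tool_pos: [510.4, -267.6, 95.2]
tcp_rot: [3.141, -0.0, -1.321]
contact_force: [-0.2, 0.5, -0.7]
grip_width: 21.7
```

```bash
python3 st.py
```

```text
t 14.37 [ 510.42 -267.62   95.15] [ 3.1415 -0.     -1.3206] F [-0.21  0.49 -0.73] M [0.062 0.041 0.012] 21.7
tester frame tcp xy -0.71 -20.21 compression 18.15
```

>>> {"method": "drive_tool", "body": {
  "deltas": [
    {"hand": 1,"tx": 0,"ty": 0,"tz": 0.04,"wx": 0,"wy": 0,"wz": 0},
    {"hand": 1,"tx": 0,"ty": 0,"tz": 0.04,"wx": 0,"wy": 0,"wz": 0},
    {"hand": 1,"tx": 0,"ty": 0,"tz": 0.03,"wx": 0,"wy": 0,"wz": 0},
    {"hand": 1,"tx": 0,"ty": 0,"tz": 0,"wx": 0,"wy": 0,"wz": 0},
    {"hand": 1,"tx": 0,"ty": 0,"tz": 0,"wx": 0,"wy": 0,"wz": 0},
    {"hand": 1,"tx": 0,"ty": 0,"tz": 0,"wx": 0,"wy": 0,"wz": 0}
  ]
}}

```text
time: 14.87
tool_pos: [510.4, -267.6, 90.7]
tcp_rot: [3.141, 0.0, -1.321]
contact_force: [-0.4, 0.2, -0.8]
grip_width: 21.7
```

```bash
python3 st.py
```

```text
t 14.87 [ 510.43 -267.57   90.69] [ 3.1415e+00  1.0000e-04 -1.3206e+00] F [-0.36  0.19 -0.77] M [ 0.037  0.022 -0.004] 21.7
tester frame tcp xy -0.7 -20.17 compression 22.61
```

>>> {"method": "drive_tool", "body": {
  "deltas": [
    {"hand": 1,"tx": 0,"ty": 0,"tz": 0.03,"wx": 0,"wy": 0,"wz": 0},
    {"hand": 1,"tx": 0,"ty": 0,"tz": 0.03,"wx": 0,"wy": 0,"wz": 0},
    {"hand": 1,"tx": 0,"ty": 0,"tz": 0,"wx": 0,"wy": 0,"wz": 0},
    {"hand": 1,"tx": 0,"ty": 0,"tz": 0,"wx": 0,"wy": 0,"wz": 0},
    {"hand": 1,"tx": 0,"ty": 0,"tz": 0,"wx": 0,"wy": 0,"wz": 0},
    {"hand": 1,"tx": 0,"ty": 0,"tz": 0,"wx": 0,"wy": 0,"wz": 0}
  ]
}}

```text
time: 15.37
tool_pos: [510.5, -267.7, 88.3]
tcp_rot: [-3.142, -0.0, -1.321]
contact_force: [1.0, -0.1, -0.8]
grip_width: 21.6
```

```bash
python3 st.py
```

```text
t 15.37 [ 510.51 -267.66   88.31] [-3.1415e+00 -2.0000e-04 -1.3206e+00] F [ 0.96 -0.08 -0.76] M [-0.069 -0.035 -0.048] 21.6
tester frame tcp xy -0.64 -20.28 compression 24.99
```

>>> {"method": "drive_tool", "body": {
  "deltas": [
    {"hand": 1,"tx": 0,"ty": 0,"tz": 0.02,"wx": 0,"wy": 0,"wz": 0},
    {"hand": 1,"tx": 0,"ty": 0,"tz": 0.01,"wx": 0,"wy": 0,"wz": 0},
    {"hand": 1,"tx": 0,"ty": 0,"tz": 0,"wx": 0,"wy": 0,"wz": 0},
    {"hand": 1,"tx": 0,"ty": 0,"tz": 0,"wx": 0,"wy": 0,"wz": 0},
    {"hand": 1,"tx": 0,"ty": 0,"tz": 0,"wx": 0,"wy": 0,"wz": 0}
  ]
}}

```text
time: 15.78
tool_pos: [510.6, -267.7, 88.3]
tcp_rot: [-3.141, -0.001, -1.32]
contact_force: [-1.6, 1.5, 8.0]
grip_width: 21.8
```

```bash
python3 st.py
```

```text
t 15.78 [ 510.59 -267.67   88.25] [-3.1411e+00 -8.0000e-04 -1.3205e+00] F [-1.64  1.49  8.02] M [ 0.273  0.464 -0.021] 21.8
tester frame tcp xy -0.57 -20.31 compression 25.05
```

>>> {"method": "drive_tool", "body": {
  "deltas": [
    {"hand": -1,"tx": 0,"ty": 0,"tz": 0,"wx": 0,"wy": 0,"wz": 0},
    {"hand": -1,"tx": 0,"ty": 0,"tz": 0,"wx": 0,"wy": 0,"wz": 0},
    {"hand": -1,"tx": 0,"ty": 0,"tz": 0,"wx": 0,"wy": 0,"wz": 0},
    {"hand": -1,"tx": 0,"ty": 0,"tz": 0,"wx": 0,"wy": 0,"wz": 0},
    {"hand": -1,"tx": 0,"ty": 0,"tz": 0,"wx": 0,"wy": 0,"wz": 0},
    {"hand": -1,"tx": 0,"ty": 0,"tz": 0,"wx": 0,"wy": 0,"wz": 0},
    {"hand": -1,"tx": 0,"ty": 0,"tz": 0,"wx": 0,"wy": 0,"wz": 0},
    {"hand": -1,"tx": 0,"ty": 0,"tz": 0,"wx": 0,"wy": 0,"wz": 0}
  ]
}}

```text
time: 16.45
tool_pos: [510.5, -267.6, 87.0]
tcp_rot: [3.142, 0.0, -1.321]
contact_force: [-0.2, 0.6, 0.5]
grip_width: 70.5
```

```bash
python3 st.py
python3 - <<'E'
from h import *
import pickle
o=get_obs();pickle.dump((o,camera_model('wrist')),open('w6.pkl','wb'))
cv2.imwrite("pics/w6.png",capture('wrist')[:,:,::-1])
E
```

```text
t 16.45 [ 510.45 -267.62   87.04] [ 3.1415  0.     -1.3206] F [-0.22  0.65  0.54] M [-0.06  -0.015 -0.023] 70.5
tester frame tcp xy -0.69 -20.22 compression 26.26
```

View pics/w6.png

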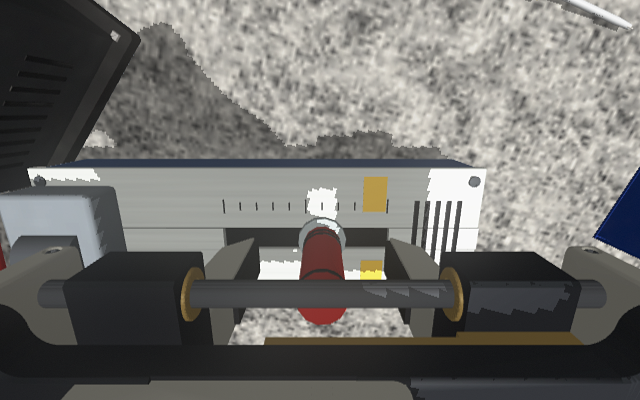

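>>> {"method": "drive_tool", "body": {
  "deltas": [
    {"hand": -1,"tx": 0,"ty": 0,"tz": -0.2,"wx": 0,"wy": 0,"wz": 0},
    {"hand": -1,"tx": 0,"ty": 0,"tz": -0.5,"wx": 0,"wy": 0,"wz": 0},
    {"hand": -1,"tx": 0,"ty": 0,"tz": -0.8,"wx": 0,"wy": 0,"wz": 0},
    {"hand": -1,"tx": 0,"ty": 0,"tz": -0.9,"wx": 0,"wy": 0,"wz": 0},
    {"hand": -1,"tx": 0,"ty": 0,"tz": -0.6,"wx": 0,"wy": 0,"wz": 0},
    {"hand": 1,"tx": 0,"ty": 0.9,"tz": 0,"wx": 0,"wy": 0,"wz": 0},
    {"hand": 1,"tx": 0,"ty": 0.5,"tz": 0,"wx": 0,"wy": 0,"wz": 0},
    {"hand": 1,"tx": 0,"ty": 0.1,"tz": 0,"wx": 0,"wy": 0,"wz": 0},
    {"hand": 1,"tx": 0,"ty": 0,"tz": 0,"wx": 0,"wy": 0,"wz": 0},
    {"hand": 1,"tx": 0,"ty": 0,"tz": 0,"wx": 0,"wy": 0,"wz": 0},
    {"hand": 1,"tx": 0,"ty": 0,"tz": 0,"wx": 0,"wy": 0,"wz": 0}
  ]
}}

```text
time: 17.42
tool_pos: [453.2, -282.4, 207.1]
tcp_rot: [-3.141, -0.0, -1.32]
contact_force: [0.5, -0.1, 0.4]
grip_width: 56.7
```

```bash
python3 st.py
python3 - <<'E'
from h import *
import pickle
o=get_obs();cm=camera_model('wrist');pickle.dump((o,cm),open('w7.pkl','wb'))
cv2.imwrite("pics/w7.png",capture('wrist')[:,:,::-1])
p=np.load('tester.npy');c,s=np.cos(p[2]),np.sin(p[2])
W=lambda x,y,z:[p[0]+.2+c*x-s*y,p[1]-.2+s*x+c*y,z]
print('pred home: top, collar top', proj(cm,[W(0,-20.2,120),W(0,-20.2,55)]))
go(W(-66,124,195),-1.3203)
E
```

```text
t 17.42 [ 453.21 -282.36  207.14] [-3.1411e+00 -2.0000e-04 -1.3203e+00] F [ 0.53 -0.07  0.42] M [ 0.022  0.036 -0.016] 56.7
tester frame tcp xy -59.79 -20.31 compression -93.84
pred home: top, collar top [[321.58105121 136.62586782]
 [321.62314736 131.38796052]]
shift [-3.604  0.155  0.299]  turn [-0.003  0.001  0.005] shift in final frame [-3.604  0.156  0.299]
```

View pics/w7.png

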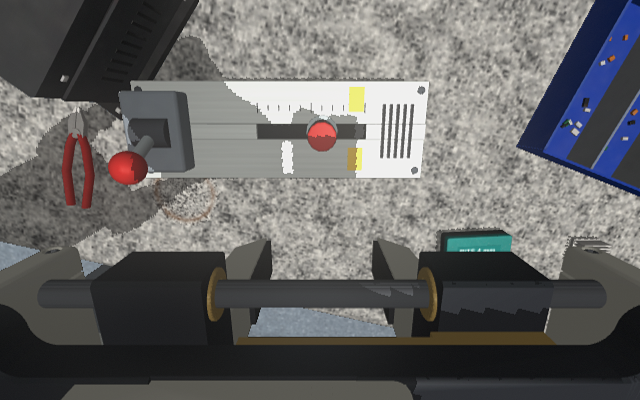

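>>> {"method": "drive_tool", "body": {
  "deltas": [
    {"hand": 1,"tx": -0.5,"ty": 0.05,"tz": 0,"wx": 0,"wy": 0,"wz": 0},
    {"hand": 1,"tx": -0.8,"ty": 0.05,"tz": 0,"wx": 0,"wy": 0,"wz": 0},
    {"hand": 1,"tx": -0.9,"ty": 0.05,"tz": 0,"wx": 0,"wy": 0,"wz": 0},
    {"hand": 1,"tx": -0.8,"ty": 0,"tz": 0,"wx": 0,"wy": 0,"wz": 0},
    {"hand": 1,"tx": -0.6,"ty": 0,"tz": 0,"wx": 0,"wy": -0.5,"wz": 0},
    {"hand": 1,"tx": 0,"ty": 0,"tz": 0,"wx": 0,"wy": -0.8,"wz": 0},
    {"hand": 1,"tx": 0,"ty": 0,"tz": 0,"wx": 0,"wy": -0.7,"wz": 0},
    {"hand": 1,"tx": 0,"ty": 0,"tz": 0,"wx": 0,"wy": 0,"wz": 0},
    {"hand": 1,"tx": 0,"ty": 0,"tz": 0,"wx": 0,"wy": 0,"wz": 0},
    {"hand": 1,"tx": 0,"ty": 0,"tz": 0,"wx": 0,"wy": 0,"wz": 0},
    {"hand": 1,"tx": 0,"ty": 0,"tz": 0,"wx": 0,"wy": 0,"wz": 0},
    {"hand": 1,"tx": 0,"ty": 0,"tz": 0,"wx": 0,"wy": 0,"wz": 0}
  ]
}}

```text
time: 18.47
tool_pos: [410.8, -144.2, 207.1]
tcp_rot: [3.142, 0.174, -1.32]
contact_force: [-0.6, -0.4, 0.1]
grip_width: 0.5
```

```bash
python3 st.py
python3 - <<'E'
from h import *
import pickle
o=get_obs();cm=camera_model('wrist');pickle.dump((o,cm),open('w8.pkl','wb'))
cv2.imwrite("pics/w8.png",capture('wrist')[:,:,::-1])
p=np.load('tester.npy');c,s=np.cos(p[2]),np.sin(p[2])
W=lambda x,y,z:[p[0]+.2+c*x-s*y,p[1]-.2+s*x+c*y,z]
go(W(-64,126,129))
R=Rt(o['tcp_rot']);ct=np.array([[c,s,0],[-s,c,0],[0,0,1]])
print('tool axes in tester (cols)\n',(ct@R).round(3))
E
```

```text
t 18.47 [ 410.84 -144.15  207.14] [ 3.1415  0.1738 -1.3202] F [-0.61 -0.39  0.08] M [-0.092 -0.025  0.015] 0.5
tester frame tcp xy -66.56 124.09 compression -93.84
shift [ 0.29  -0.064  1.933] 
tool axes in tester (cols)
 [[-0.    -1.    -0.   ]
 [-0.985 -0.     0.173]
 [-0.173  0.    -0.985]]
```

View pics/w8.png

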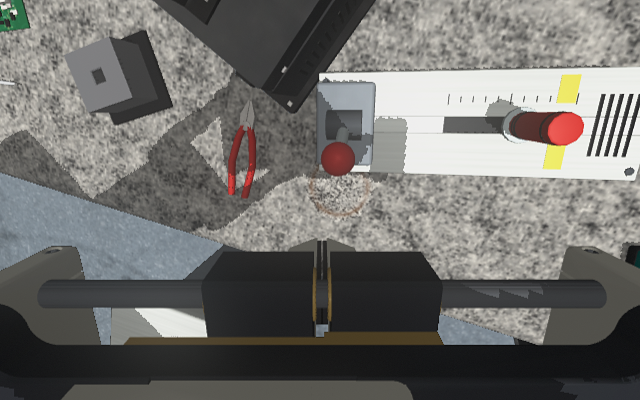

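>>> {"method": "drive_tool", "body": {
  "deltas": [
    {"hand": 1,"tx": 0.04,"ty": 0,"tz": 0.3,"wx": 0,"wy": 0,"wz": 0},
    {"hand": 1,"tx": 0.08,"ty": 0,"tz": 0.5,"wx": 0,"wy": 0,"wz": 0},
    {"hand": 1,"tx": 0.09,"ty": 0,"tz": 0.6,"wx": 0,"wy": 0,"wz": 0},
    {"hand": 1,"tx": 0.08,"ty": 0,"tz": 0.5,"wx": 0,"wy": 0,"wz": 0},
    {"hand": 1,"tx": 0,"ty": 0,"tz": 0,"wx": 0,"wy": 0,"wz": 0},
    {"hand": 1,"tx": 0,"ty": 0,"tz": 0,"wx": 0,"wy": 0,"wz": 0},
    {"hand": 1,"tx": 0,"ty": 0,"tz": 0,"wx": 0,"wy": 0,"wz": 0},
    {"hand": 1,"tx": 0,"ty": 0,"tz": 0,"wx": 0,"wy": 0,"wz": 0},
    {"hand": 1,"tx": 0,"ty": 0,"tz": 0,"wx": 0,"wy": 0,"wz": 0},
    {"hand": 1,"tx": 0,"ty": 0,"tz": 0,"wx": 0,"wy": 0,"wz": 0}
  ]
}}

```text
time: 19.35
tool_pos: [410.8, -143.0, 131.1]
tcp_rot: [-3.14, 0.173, -1.32]
contact_force: [0.8, 0.2, 0.1]
grip_width: 0.4
```

```bash
python3 st.py
```

```text
t 19.35 [ 410.85 -143.    131.09] [-3.1403  0.173  -1.3203] F [0.85 0.2  0.12] M [-0.1    0.005 -0.016] 0.4
tester frame tcp xy -66.28 125.2 compression -17.79
```

>>> {"method": "drive_tool", "body": {
  "deltas": [
    {"hand": 1,"tx": 0.02,"ty": -0.1,"tz": 0.1,"wx": 0,"wy": 0,"wz": 0},
    {"hand": 1,"tx": 0,"ty": -0.15,"tz": 0,"wx": 0,"wy": 0,"wz": 0},
    {"hand": 1,"tx": 0,"ty": -0.15,"tz": 0,"wx": 0,"wy": 0,"wz": 0},
    {"hand": 1,"tx": 0,"ty": -0.15,"tz": 0,"wx": 0,"wy": 0,"wz": 0},
    {"hand": 1,"tx": 0,"ty": -0.15,"tz": 0,"wx": 0,"wy": 0,"wz": 0},
    {"hand": 1,"tx": 0,"ty": -0.15,"tz": 0,"wx": 0,"wy": 0,"wz": 0},
    {"hand": 1,"tx": 0,"ty": -0.15,"tz": 0,"wx": 0,"wy": 0,"wz": 0},
    {"hand": 1,"tx": 0,"ty": 0,"tz": 0,"wx": 0,"wy": 0,"wz": 0},
    {"hand": 1,"tx": 0,"ty": 0,"tz": 0,"wx": 0,"wy": 0,"wz": 0}
  ]
}}

```text
time: 20.1
tool_pos: [449.8, -132.8, 126.0]
tcp_rot: [-3.141, 0.174, -1.32]
contact_force: [-0.1, -0.2, 0.8]
grip_width: 0.1
```

```bash
python3 st.py
```

```text
t 20.1 [ 449.83 -132.8   126.03] [-3.1409  0.1741 -1.32  ] F [-0.12 -0.25  0.76] M [-0.071 -0.024 -0.058] 0.1
tester frame tcp xy -25.98 125.41 compression -12.73
```

```bash
python3 st.py
python3 - <<'E'
from h import *
import pickle
o=get_obs();cm=camera_model('wrist');pickle.dump((o,cm),open('w9.pkl','wb'))
cv2.imwrite("pics/w9.png",capture('wrist')[:,:,::-1])
E
```

```text
t 20.1 [ 449.83 -132.8   126.03] [-3.1409  0.1741 -1.32  ] F [-0.12 -0.25  0.76] M [-0.071 -0.024 -0.058] 0.1
tester frame tcp xy -25.98 125.41 compression -12.73
```

View pics/w9.png

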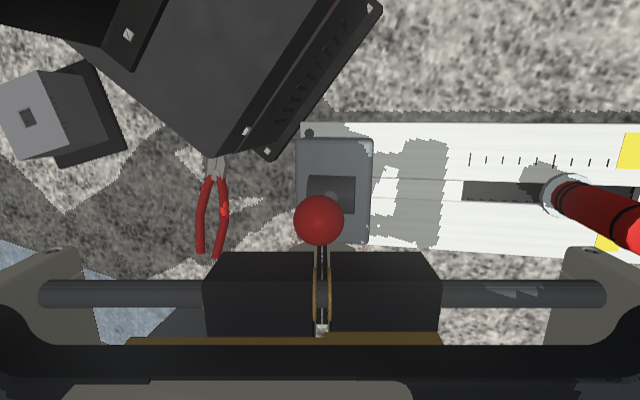

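>>> {"method": "drive_tool", "body": {
  "deltas": [
    {"hand": 1,"tx": 0,"ty": -0.1,"tz": 0,"wx": 0,"wy": 0,"wz": 0},
    {"hand": 1,"tx": 0,"ty": -0.1,"tz": 0,"wx": 0,"wy": 0,"wz": 0},
    {"hand": 1,"tx": 0,"ty": -0.1,"tz": 0,"wx": 0,"wy": 0,"wz": 0},
    {"hand": 1,"tx": 0,"ty": -0.1,"tz": 0,"wx": 0,"wy": 0,"wz": 0},
    {"hand": 1,"tx": 0,"ty": -0.1,"tz": 0,"wx": 0,"wy": 0,"wz": 0},
    {"hand": 1,"tx": 0,"ty": 0,"tz": 0,"wx": 0,"wy": 0,"wz": 0},
    {"hand": 1,"tx": 0,"ty": 0,"tz": 0,"wx": 0,"wy": 0,"wz": 0},
    {"hand": 1,"tx": 0,"ty": 0,"tz": 0,"wx": 0,"wy": 0,"wz": 0}
  ]
}}

```text
time: 20.82
tool_pos: [468.7, -128.0, 126.1]
tcp_rot: [-3.141, 0.174, -1.321]
contact_force: [1.1, 0.3, -0.1]
grip_width: 0.2
```

```bash
python3 st.py
python3 - <<'E'
from h import *
import pickle
o=get_obs();cm=camera_model('wrist');pickle.dump((o,cm),open('w10.pkl','wb'))
cv2.imwrite("pics/w10.png",capture('wrist')[:,:,::-1])
p=np.load('tester.npy');c,s=np.cos(p[2]),np.sin(p[2])
W=lambda x,y,z:[p[0]+.2+c*x-s*y,p[1]-.2+s*x+c*y,z]
for th in np.linspace(-.5,.5,6): print(round(th+.5,2),proj(cm,[W(50*np.sin(th),128,72+50*np.cos(th))]).round(1))
E
```

```text
t 20.82 [ 468.74 -127.95  126.12] [-3.1413  0.1743 -1.3205] F [ 1.07  0.27 -0.14] M [-0.107 -0.04   0.016] 0.2
tester frame tcp xy -6.46 125.42 compression -12.82
0.0 [[320.2 286.5]]
0.2 [[318.9 275.4]]
0.4 [[318.2 260.7]]
0.6 [[318.1 243.3]]
0.8 [[318.8 224.3]]
1.0 [[320.1 205.2]]
```

View pics/w10.png

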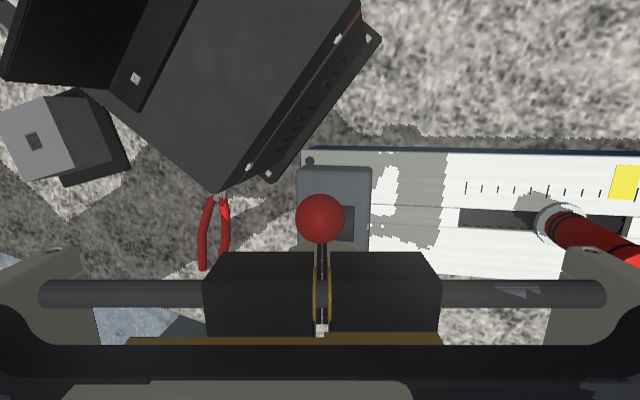

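>>> {"method": "drive_tool", "body": {
  "deltas": [
    {"hand": 1,"tx": 0,"ty": -0.06,"tz": 0,"wx": 0,"wy": 0,"wz": 0},
    {"hand": 1,"tx": 0,"ty": -0.06,"tz": 0,"wx": 0,"wy": 0,"wz": 0},
    {"hand": 1,"tx": 0,"ty": -0.06,"tz": 0,"wx": 0,"wy": 0,"wz": 0},
    {"hand": 1,"tx": 0,"ty": 0,"tz": 0,"wx": 0,"wy": 0,"wz": 0},
    {"hand": 1,"tx": 0,"ty": 0,"tz": 0,"wx": 0,"wy": 0,"wz": 0},
    {"hand": 1,"tx": 0,"ty": 0,"tz": 0,"wx": 0,"wy": 0,"wz": 0}
  ]
}}

```text
time: 21.37
tool_pos: [475.6, -126.1, 126.1]
tcp_rot: [-3.142, 0.174, -1.32]
contact_force: [-1.1, 0.1, -0.9]
grip_width: 0.5
```

```bash
python3 st.py
```

```text
t 21.37 [ 475.61 -126.12  126.14] [-3.1415  0.1745 -1.3205] F [-1.11  0.15 -0.87] M [-0.132  0.173  0.045] 0.5
tester frame tcp xy 0.65 125.5 compression -12.84
```

>>> {"method": "drive_tool", "body": {
  "deltas": [
    {"hand": 1,"tx": 0,"ty": -0.03,"tz": 0,"wx": 0,"wy": 0,"wz": 0},
    {"hand": 1,"tx": 0,"ty": -0.03,"tz": 0,"wx": 0,"wy": 0,"wz": 0},
    {"hand": 1,"tx": 0,"ty": 0,"tz": 0,"wx": 0,"wy": 0,"wz": 0},
    {"hand": 1,"tx": 0,"ty": 0,"tz": 0,"wx": 0,"wy": 0,"wz": 0},
    {"hand": 1,"tx": 0,"ty": 0,"tz": 0,"wx": 0,"wy": 0,"wz": 0}
  ]
}}

```text
time: 21.78
tool_pos: [476.2, -125.9, 126.0]
tcp_rot: [3.138, 0.175, -1.32]
contact_force: [-8.6, -2.9, 1.7]
grip_width: 0.5
```

```bash
python3 st.py
python3 - <<'E'
from h import *
import pickle
o=get_obs();cm=camera_model('wrist');pickle.dump((o,cm),open('w11.pkl','wb'))
cv2.imwrite("pics/w11.png",capture('wrist')[:,:,::-1])
p=np.load('tester.npy');c,s=np.cos(p[2]),np.sin(p[2])
W=lambda x,y,z:[p[0]+.2+c*x-s*y,p[1]-.2+s*x+c*y,z]
for th in np.linspace(.2,.6,5): print(round(th+.5,2),proj(cm,[W(50*np.sin(th),128,72+50*np.cos(th))]).round(1))
E
```

```text
t 21.78 [ 476.16 -125.86  126.01] [ 3.1378  0.1752 -1.3204] F [-8.6  -2.9   1.71] M [-0.525  1.34   0.258] 0.5
tester frame tcp xy 1.25 125.61 compression -12.71
0.7 [[318.7 247.8]]
0.8 [[319.1 238.3]]
0.9 [[319.7 228.7]]
1.0 [[320.4 219.3]]
1.1 [[321.3 210.1]]
```

View pics/w11.png

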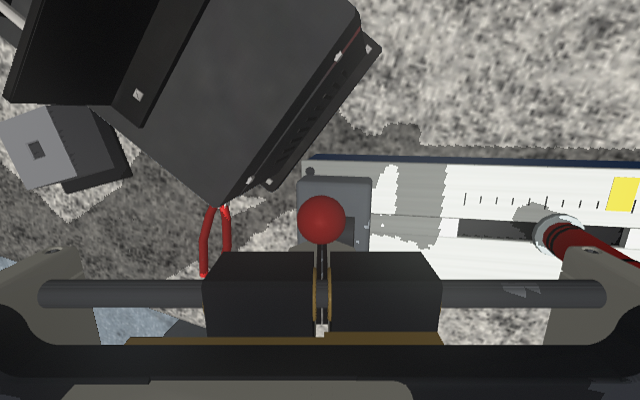

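>>> {"method": "drive_tool", "body": {
  "deltas": [
    {"hand": 1,"tx": 0,"ty": 0.2,"tz": 0,"wx": 0,"wy": 0,"wz": 0},
    {"hand": 1,"tx": 0,"ty": 0.5,"tz": 0,"wx": 0,"wy": 0,"wz": 0},
    {"hand": 1,"tx": 0,"ty": 0.6,"tz": 0,"wx": 0,"wy": 0,"wz": 0},
    {"hand": 1,"tx": 0,"ty": 0.5,"tz": -0.4,"wx": 0,"wy": 0,"wz": 0},
    {"hand": 1,"tx": 0,"ty": 0.3,"tz": -0.8,"wx": 0,"wy": 0,"wz": 0},
    {"hand": 1,"tx": 0,"ty": 0,"tz": -0.8,"wx": 0,"wy": 0,"wz": 0},
    {"hand": 1,"tx": 0,"ty": 0,"tz": -0.8,"wx": 0,"wy": 0,"wz": 0},
    {"hand": 1,"tx": 0,"ty": 0,"tz": -0.4,"wx": 0,"wy": 0,"wz": 0},
    {"hand": 1,"tx": 0,"ty": 0,"tz": 0,"wx": 0,"wy": 0,"wz": 0},
    {"hand": 1,"tx": 0,"ty": 0,"tz": 0,"wx": 0,"wy": 0,"wz": 0},
    {"hand": 1,"tx": 0,"ty": 0,"tz": 0,"wx": 0,"wy": 0,"wz": 0},
    {"hand": 1,"tx": 0,"ty": 0,"tz": 0,"wx": 0,"wy": 0,"wz": 0}
  ]
}}

```text
time: 22.83
tool_pos: [401.5, -167.4, 251.0]
tcp_rot: [3.14, 0.176, -1.321]
contact_force: [-0.0, -0.2, -0.5]
grip_width: 0.5
```

```bash
python3 st.py
python3 - <<'E'
from h import *
o=get_obs();cm=camera_model('wrist')
cv2.imwrite("pics/w12.png",capture('wrist')[:,:,::-1])
cv2.imwrite("pics/t12.png",capture('top')[:,:,::-1])
p=np.load('tester.npy');c,s=np.cos(p[2]),np.sin(p[2])
W=lambda x,y,z:[p[0]+.2+c*x-s*y,p[1]-.2+s*x+c*y,z]
for th in np.linspace(.2,.5,4): print(round(th+.5,2),proj(cm,[W(50*np.sin(th),128,72+50*np.cos(th))]).round(1))
print('probe top/collar',proj(cm,[W(0,-20.2,120),W(0,-20.2,55)]))
E
```

```text
t 22.83 [ 401.46 -167.35  251.05] [ 3.1402  0.1764 -1.3207] F [-0.04 -0.18 -0.46] M [-0.053 -0.045 -0.033] 0.5
tester frame tcp xy -81.41 103.94 compression -137.75
0.7 [[320.6  94. ]]
0.8 [[320.9  88. ]]
0.9 [[321.2  82.2]]
1.0 [[321.7  76.7]]
probe top/collar [[509.59102479 105.88386164]
 [483.00427267 107.08450497]]
```

View pics/w12.png

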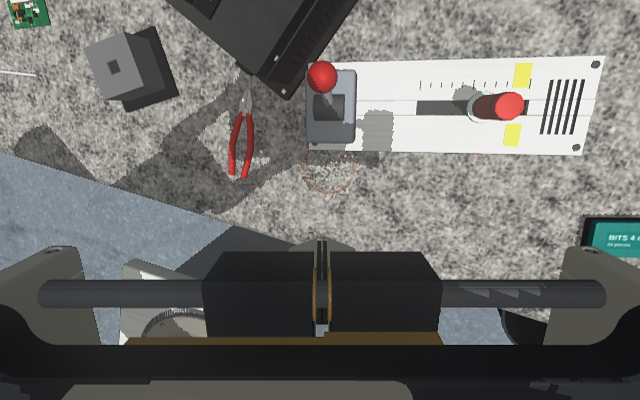

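View pics/t12.png

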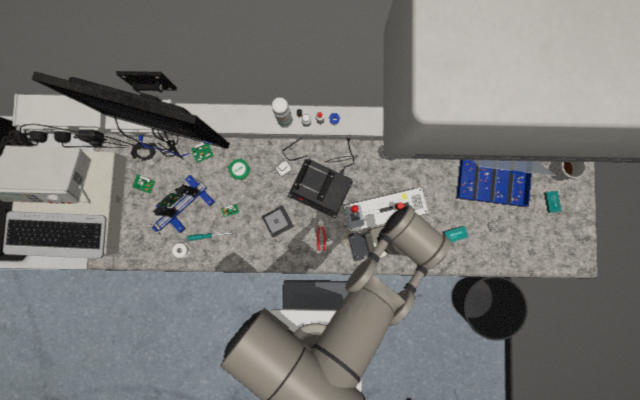

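Ball at (322,76) matches lever angle 1.0 (predicted 321.7, 76.7). The probe's top at (510,106) and collar at about (483,107) match the upright, fully home prediction. The bystanders are where they were and the arm is clear.

```bash
python3 -c "
from plant import *
print(close_job())"
```

```text
the job is handed in; nothing more can be done
None
```

The job is done and handed in at about 23 s, well inside the 54 s limit.

- **Setting down:** I took the probe from the holder, carried it over the soldering station and set its tip down at the marked end of the slot. The spring was pressed in about 5–6 mm by position, and about 5.7 mm by force (about 3.2 N).
- **Finding the shutter:** I slid the probe along the slot until the upward force dropped away, roughly 31 mm from the start point. There I pushed it home. The push-down met no resistance until the collar seated at about 8 N, at the expected height, and then I let go.
- **Lever:** I then pushed the lever over until it stopped, with about 9 N on the ball.

**Last checks:** The final wrist picture puts the lever ball within about 1 pixel of the predicted spot for 1.0 rad. The probe's top and collar also match the prediction for standing upright and fully home. In the final top and wrist pictures I saw no bystander displaced, though I compared them only by eye and the arm hides part of the bench in the top view. The arm ended clear, with only noise-level force on the wrist.

**Disagreements:** None of the checks failed. The force readings carry about 1 N of noise. Single sideways readings of 1–2.5 N during touchdown and sliding did not fit friction, but they averaged out over repeats or were gone at the next reading.

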